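# Put the hardness reference blocks away in their rack

### The job

Put the two rectangular steel reference blocks from the bench into the sloping rack beside the one already there, gently: each flat on the panel with a short edge down on the ledge, and the row of three pushed up snugly, with no gaps, against the rack's left cheek. Then swing the wire bail forward and down over the row until it is fully home in its catches, ready for carrying. Leave everything else on the bench where it is.

Things in the scene. Friction and masses are not known exactly. Their poses are not given: they have to be found in the camera images.
- cradle: Sloping panel of a fixed grey steel rack. Origin: inner corner of panel, ledge and left cheek, 30 mm above the bench. x runs up the panel, which rises away from the robot at 25 degrees to the bench; y to the rack's left as the robot faces it (inside of the rack: y -260 to 0 mm); z out of the panel. Panel 108 mm long; the ledge at its lower edge (x = 0) is 8 mm thick and stands 10 mm above the panel.
- right_corner (a point): Inner corner of panel, ledge and right cheek: at y -260 mm in the cradle frame. Both cheeks are 6 mm thick and stand 16 mm above the panel; their ears at the bail pivots (cradle x 88 to 112 mm) stand 36 mm above it.
- block_a: Rectangular steel reference block 80 x 50 x 12 mm already in the rack, short edge on the ledge, near the left cheek but not against it. Origin at the middle of the block; x along its 80 mm length, y along its 50 mm width, z through its thickness. About 0.4 kg.
- block_b: Identical steel reference block 80 x 50 x 12 mm lying flat on the bench, to be put in the rack (either order will do). Origin and axes as for block_a; its underside is 6 mm below the origin. About 0.4 kg. Friction of block on steel or bench about 0.6, so sliding three of them along the rack takes 6 to 12 N.
- block_c: Identical steel reference block 80 x 50 x 12 mm lying flat on the bench, to be put in the rack. Origin and axes as for block_a. About 0.4 kg.
- bail (a joint): Angle of the wire bail (a U of 8 mm steel wire spanning the rack) about its pivots on the cheeks: 0 = closed, lying parallel to the panel in the spring-clip catches, its bar 60 mm down the panel from the pivots across the middle of the row; grows to 2.5 as the bail swings up and back. It starts open, leaning back. A stiff hinge holds it where it is left; moving it takes about 2.5 N at the bar.
- bail_bar (a point): Middle of the bail's cross bar, in a black rubber sleeve 12 mm in diameter and 70 mm long (the bare bar is 8 mm). The bar runs along the cradle's y, 60 mm from the pivot axis. Closed, it is at cradle x 40, z 25 mm.
- bail_hinge (a point): Middle of the bail's pivot axis, which runs along the cradle's y: at x 100, y -130, z 25 mm in the cradle frame. At angle q the bar is at x = 100 - 60 cos q, z = 25 + 60 sin q (mm, cradle frame).
- round_block: Round steel reference block, 64 mm diameter, 12 mm high, on the bench; not to be moved. Origin at the centre of its underside.
- vee_anvil: Dark steel V-anvil 60 x 56 x 36 mm on the bench; not to be moved. Origin at the centre of its underside.
- flat_anvil: Dark steel flat anvil standing on its 60 mm disc, 25 mm stem upward, 50 mm high; not to be moved. Origin at the centre of its underside.
- puck_1: Black mounted specimen, 40 mm diameter, 22 mm high; not to be moved. Origin at the centre of its underside.
- puck_2: Black mounted specimen, 33 mm diameter, 22 mm high; not to be moved. Origin at the centre of its underside.
- indenter_box: Closed wooden indenter box 95 x 60 x 40 mm; not to be moved. Origin at the centre of its underside.
- loupe: Black and clear standing loupe, 42 mm diameter, 49 mm high; not to be moved. Origin at the centre of its underside.
Mind the look-alikes: they are no part of the job. What is shaped like the block_c but green or orange is not meant.

How it is judged:
On the way, in this order (a step that is already met when the one before it is completed fails the run):
1. all three blocks stand in a tight row at the left cheek, seated on panel and ledge, with the bail still open (x of each of block_a, block_b, block_c in the frame of cradle below 0.0425 m and z of each of block_a, block_b, block_c in the frame of cradle below 0.009 m and angle between the x axis of each of block_a, block_b, block_c and the x axis of cradle, either way round below 0.05 rad and angle between the z axis of each of block_a, block_b, block_c and the z axis of cradle, either way round below 0.08 rad and y of block_a in the frame of cradle between -0.0275 and 0 m and y of each of block_b, block_c in the frame of cradle below 0 m and ((distance between block_a and block_b below 0.0525 m and distance between block_b and block_c below 0.0525 m) or (distance between block_a and block_c below 0.0525 m and distance between block_c and block_b below 0.0525 m)) and value of joint bail above 0.3 rad), for 0.2 s.
2. the bail is swung home in its catches (value of joint bail below 0.05 rad), for 0.2 s.
At the end, for the whole second after the job is handed in: All three blocks at rest, flat on the panel (within 3 mm), short edge on the ledge (within 2.5 mm, square within 0.05 rad), block_a within 2.5 mm of the left cheek and the others following it with gaps under 2.5 mm, in either order; the bail closed to within 0.05 rad (x of each of block_a, block_b, block_c in the frame of cradle below 0.0425 m and z of each of block_a, block_b, block_c in the frame of cradle below 0.009 m and angle between the x axis of each of block_a, block_b, block_c and the x axis of cradle, either way round below 0.05 rad and angle between the z axis of each of block_a, block_b, block_c and the z axis of cradle, either way round below 0.08 rad and y of block_a in the frame of cradle between -0.0275 and 0 m and y of each of block_b, block_c in the frame of cradle below 0 m and ((distance between block_a and block_b below 0.0525 m and distance between block_b and block_c below 0.0525 m) or (distance between block_a and block_c below 0.0525 m and distance between block_c and block_b below 0.0525 m)) and linear speed of each of block_a, block_b, block_c below 0.02 m/s and value of joint bail below 0.05 rad); the robot touches nothing.
It fails at once if another thing on the bench is shifted by more than 20 mm (distance of any of round_block, vee_anvil, flat_anvil, puck_1, puck_2, indenter_box, loupe from where it was at the start of the episode above 0.02 m).
It fails at once if a block is dropped (moves at over 0.7 m/s out of the fingers' hold, a fall of about 25 mm) ((linear speed of block_a above 0.7 m/s and contact force between block_a and the fingers below 0.1 N) or (linear speed of block_b above 0.7 m/s and contact force between block_b and the fingers below 0.1 N) or (linear speed of block_c above 0.7 m/s and contact force between block_c and the fingers below 0.1 N)).
It fails at once if a block is rammed into the rack with over 80 N (contact force between any of block_a, block_b, block_c and rack above 80 N).
It also fails if it takes over 72 s, if anything falls off the work surface, if the arm or the gripper's body presses on something with over 40 N, if the wrist force passes 120 N, or if a joint passes its speed limit or range.

### The arm

A 6-joint arm with a two-finger parallel gripper is mounted at the origin on the work surface. World frame = base frame: x ahead of the robot, y to its left, z up, the work surface at z = 0. Lengths are in m, angles in rad, forces in N, time in s.
With the tool pointing down it reaches from about 0.325 to 0.75 m from the base axis. Payload 7.6 kg.
Tool frame: the origin (TCP) lies on the centre line of the jaws, within the pads' length; the fingertips stand manip.tcp_to_tips ahead of it and the grasp point (between the pads) lies 8 mm behind it (manip.tcp_to_tips is the distance from the TCP to the fingertips, in m); z points along the fingers, y is the direction in which the jaws open and shut (so a half turn about z gives the same grasp; the last joint's range is limited). The gripper opens to 85 mm and grips with 20 to 120 N. Pads are 22 mm wide; open, the fingers measure 114 mm over their backs; the gripper's body (76 mm by 85 mm) begins 54 mm behind the grasp point. The pads swing forward as they close: fully open they stand 13 mm farther back than shut.
Start: joints at [-1.232, 0.052, 1.401, -0, 1.689, -0.07], TCP at [0.209, -0.482, 0.242] pointing down, gripper open.
Joint ranges: [-2.9, 2.9], [-0.91, 2.17], [0.12, 2.37], [-1.06, 4.2], [0.26, 2.73], [-2.93, 2.93]. Speed limits (rad/s): [2.57, 2.57, 3.01, 3.14, 3.14, 3.14].

### API

Orientations are given as a unit quaternion [x, y, z, w].
In Python, from bench import monitor, imaging, job_done, manip gives the robot as it stands.
- The arm moves only by the tool drive_tool, never from a script. Its argument "commands" is a list of rows, each an object of numbers: "tx", "ty", "tz": the shift along the world's x, y, z in m; "ax", "ay", "az": the turn, a rotation vector about the world's x, y, z in rad. A call has 1 to 8 rows; each row is the pose to reach, as a shift and turn from the pose commanded when the call began; what a row does not reach only later rows make up. A row lasts 1/12 s, in which the tool goes at most 41.7 mm and 7.16 degrees, less where a joint would pass 70% of its speed; a pose out of reach is approached as far as the arm can. A call with a gripper value outside its range is refused whole. "jaw" is the finger opening in m, from 0 to 0.0854, set as the call begins (left out, the last holds). The fingers move at their own pace and stop on an object; "squeeze" is the grip in N (left out, the last holds). Time passes only in rows, so rows that repeat a pose let the fingers close. It gives the time, the measured TCP pose, the force and the opening at its end, in the units of the state.
- monitor.get_state(): the state, without advancing time (a new reading comes with each control period).
- imaging.camera(name): name is "side" or "top"; returns (picture, depth): 400x640x3 uint8, red, green, blue; 400x640 float32, m along the optical axis (not along the pixel's ray), 0 where there is no reading.
- imaging.calibration(name): a dict with "K" (3x3 intrinsics, pixels), "R" (3x3) and "t" (3): a world point X has camera coordinates R X + t. Camera axes: x right, y down, z forward; pixel columns grow to the right and rows downward; lengths in m; the calibration is good to about 2 mm. A picture is of the moment at which its call begins. calibration takes no time and is no camera call.
- job_done(): hands the job in, once; it reports no verdict.
The state is a dict: "t": time; "qpos": joint angles; "qd": joint speeds; "joint_torque": joint torques, N m; "tool_pos": TCP position; "eef_rot": TCP orientation; "wrist_force": force on the tool from outside, world axes, zero at the start; "wrist_torque": the same for the moment, N m; "width": finger opening in m.
Only numpy, scipy, OpenCV 4.12 (cv2) and the standard library are available. Lean on these libraries where they do the work, as an engineer would, in place of code of your own. Each camera call takes 0.05 s, during which the arm holds its last target. There are 200 camera calls.

## Working session

There is one attempt and no reset: what is moved stays moved. The work goes in short steps, Python scripts to look and compute and a tool call to move; the robot and the scene stay as the last step left them, time stands still between calls to the robot, and variables do not carry over. Pictures are saved under pics/ and viewed, about 8 in all and at most 12, crops included, and the job is handed in when it is done.

Besides the shell and the picture viewer there is one more tool, called after "Call:" by a JSON object that holds its "name" and its "arguments", one argument or row to a line. drive_tool: Moves the arm, as the interface text tells. Its arguments: {"type":"object","properties":{"commands":{"type":"array","items":{"type":"object","properties":{"tx":{"type":"number"},"ty":{"type":"number"},"tz":{"type":"number"},"ax":{"type":"number"},"ay":{"type":"number"},"az":{"type":"number"}}}},"jaw":{"type":"number"},"squeeze":{"type":"number"}},"required":["commands"]}

```bash
mkdir -p pics; ls
python3 - <<'E'
from bench import monitor, imaging, manip
import numpy as np,cv2
print(manip.tcp_to_tips, [a for a in dir(manip) if a[0]!='_'])
print(monitor.get_state())
for n in ("top","side"):
    p,d=imaging.camera(n); cv2.imwrite(f"pics/{n}0.png",p[:,:,::-1]); np.savez(f"pics/{n}0.npz",p=p,d=d)
    c=imaging.calibration(n); print(n,c)
E
```

```text
pics
0.011 ['PlanningError', 'tcp_to_tips']
{'t': 0.0, 'qpos': array([-1.23228826e+00,  5.28433070e-02,  1.40170992e+00, -4.10393023e-06,
        1.68858730e+00, -7.03081777e-02]), 'qd': array([-0.00174436, -0.00143559,  0.0010117 , -0.00026927,  0.00010526,
        0.00164914]), 'joint_torque': array([ 6.99577158e-04, -3.81662035e+01, -3.60191059e+01,  4.66085555e-05,
        6.13066062e-03,  3.41470425e-06]), 'tool_pos': array([ 0.20862442, -0.48146902,  0.24147646]), 'eef_rot': array([ 9.79181055e-01,  2.02987347e-01, -1.05493552e-04, -7.66714571e-04]), 'wrist_force': array([-0.5683948 ,  0.32727903, -0.51334907]), 'wrist_torque': array([-0.01943038,  0.01851205,  0.01885433]), 'width': 0.08542679742309599}
top {'K': array([[389.21265458,   0.        , 321.90669331],
       [  0.        , 389.21265458, 198.59356408],
       [  0.        ,   0.        ,   1.        ]]), 'R': array([[ 0.01048314, -0.99978757, -0.01774568],
       [-0.99492092, -0.00865207, -0.10028709],
       [ 0.10011225,  0.01870688, -0.99480028]]), 't': array([-0.01762849,  0.56203484,  1.00128896])}
side {'K': array([[511.69837776,   0.        , 308.80051192],
       [  0.        , 511.69837776, 199.95859003],
       [  0.        ,   0.        ,   1.        ]]), 'R': array([[ 0.99385337, -0.1104942 ,  0.00681936],
       [-0.07043099, -0.67862149, -0.73110352],
       [ 0.08541047,  0.7261294 , -0.68223247]]), 't': array([-0.55612874,  0.07828405,  1.43089933])}
```

View pics/top0.png

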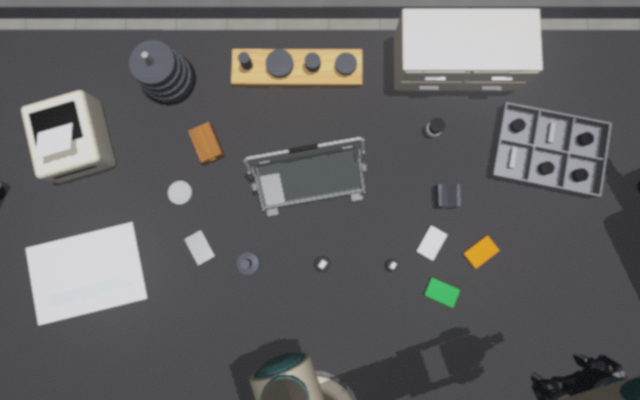

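View pics/side0.png

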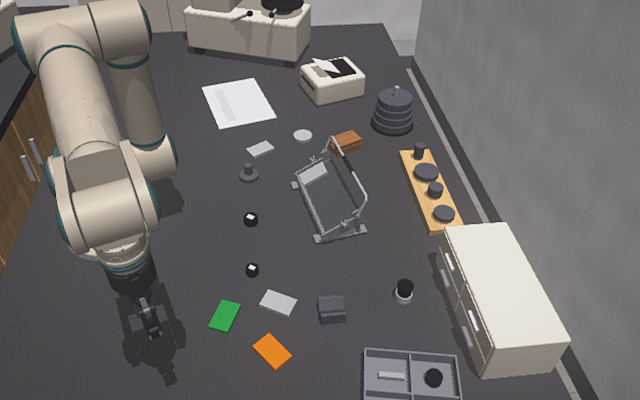

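Top view: grey rectangular candidates at (200,247) and (432,243); green (442,293) and orange (482,252) are look-alikes, so the two grey ones fit. Rack is around (308,175), with block_a at (271,189) and the bail leaning back (about (305,148)). I'll confirm in one enlarged crop.

Run:
```python
import numpy as np,cv2
t=np.load('pics/top0.npz');s=np.load('pics/side0.npz')
def crop(p,x,y,w,h,k): return cv2.resize(p[y:y+h,x:x+w,::-1],None,fx=k,fy=k,interpolation=cv2.INTER_CUBIC)
a=crop(t['p'],238,128,136,96,5)      # 680x480
b=np.vstack([crop(t['p'],180,225,40,40,3),crop(t['p'],412,223,40,40,3)]) #120x240
out=np.zeros((600,800,3),np.uint8); out[:480,:680]=a; out[:240,680:]=b
out=np.clip(out.astype(float)*1.3,0,255).astype(np.uint8)
cv2.imwrite('pics/crop1.png',out)
cv2.imwrite('pics/crop2.png',np.clip(crop(s['p'],280,125,100,125,4.8).astype(float)*1.3,0,255).astype(np.uint8))
```

```text
(no output)
```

View pics/crop1.png

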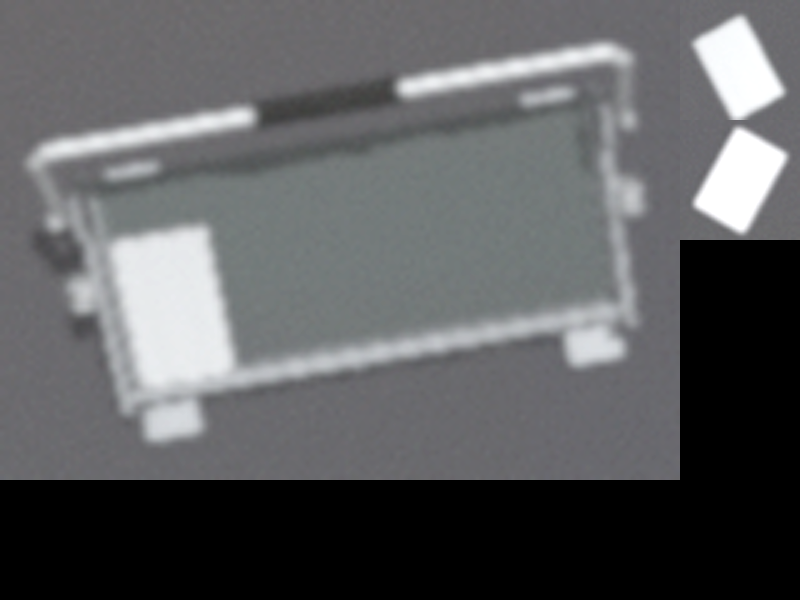

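View pics/crop2.png

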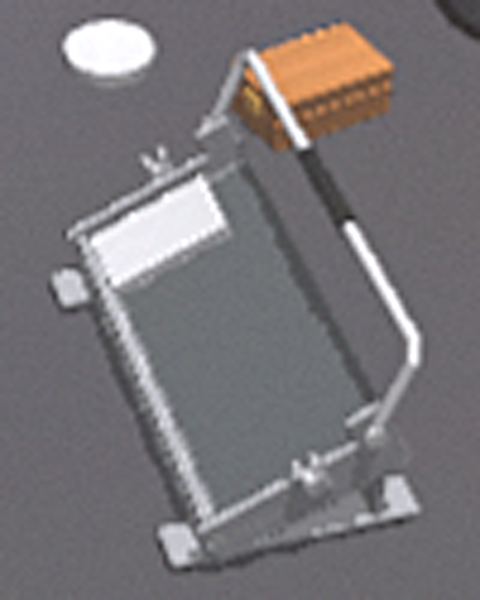

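Viewed 4 pictures: both candidates are plain bright-steel rectangles. In the rack crop the sleeve's middle is at crop (327,100), the ledge strip runs (130,400)–(630,315) and block_a is at (170,305). Now to fit the poses.

```bash
cat > h.py <<'E'
import numpy as np,cv2
from bench import monitor, imaging, manip, job_done
from scipy.optimize import least_squares
from scipy.spatial.transform import Rotation as Ro
cal={n:imaging.calibration(n) for n in('top','side')}
def proj(n,X):
    c=cal[n]; P=np.atleast_2d(X)@c['R'].T+c['t']; q=P@c['K'].T; return q[:,:2]/q[:,2:]
def ray(n,uv):
    c=cal[n]; d=np.linalg.inv(c['K'])@np.array([uv[0],uv[1],1.]); return -c['R'].T@c['t'], c['R'].T@d
def onz(n,uv,z):
    o,d=ray(n,uv); return o+d*(z-o[2])/d[2]
def frame(X,Y,yaw):
    a=np.deg2rad(25); R=Ro.from_euler('z',yaw)*Ro.from_euler('y',-a)
    return R.as_matrix(), np.array([X,Y,.03])
def c2w(f,p): return np.atleast_2d(p)@f[0].T+f[1]
def brights(n,p,thr):
    m=((p.min(2)>thr)&(np.ptp(p.astype(int),axis=2)<30)).astype(np.uint8)
    return cv2.findContours(m,cv2.RETR_EXTERNAL,cv2.CHAIN_APPROX_NONE)[0],m
E
python3 - <<'E'
from h import *
t=np.load('pics/top0.npz')['p'];s=np.load('pics/side0.npz')['p']
for n,p,seeds in(('top',t,[(200,247),(432,243),(271,189)]),('side',s,[(260,149),(278,302),(313,172)])):
    for sd in seeds:
        v=p[sd[1],sd[0]].astype(int); 
        bg=65
        x0,y0=sd; w=26
        g=p[y0-w:y0+w,x0-w:x0+w].min(2).astype(np.uint8)
        g4=cv2.resize(g,None,fx=8,fy=8,interpolation=cv2.INTER_CUBIC)
        thr=(int(v.min())+70)//2 if True else 0
        m=(g4>thr).astype(np.uint8); k,l=cv2.connectedComponents(m); m=(l==l[w*8,w*8]).astype(np.uint8)
        m=cv2.morphologyEx(m,cv2.MORPH_OPEN,np.ones((41,41)))
        c=max(cv2.findContours(m,0,1)[0],key=cv2.contourArea)
        r=cv2.minAreaRect(c); box=(cv2.boxPoints(r)+.5)/8-.5+[x0-w,y0-w]
        print(n,sd,v,thr,box.round(2).tolist())
        if sd!=seeds[2]:
            W=np.array([onz(n,b,.012) for b in box]); print(W.round(4).tolist(),W.mean(0).round(4),[np.linalg.norm(W[i]-W[i-1]).round(4) for i in range(4)],[round(float(np.arctan2(*(W[i]-W[i-1])[1::-1])),3) for i in range(4)])
# ledge profiles in top
G=cv2.GaussianBlur(t.mean(2),(0,0),.01+.6)
for u in range(300,360,12):print(u,G[185:206,u].round().astype(int))
print('bench',t[230,300],'panel',t[170,310])
E
```

```text
top (200, 247) [195 197 199] 132 [[182.89, 238.2], [200.73, 228.78], [215.25, 256.27], [197.4, 265.69]]
[[0.454, 0.359, 0.012], [0.4797, 0.312, 0.012], [0.4072, 0.2702, 0.012], [0.3819, 0.3168, 0.012]] [0.4307 0.3145 0.012 ] [np.float64(0.0836), np.float64(0.0535), np.float64(0.0837), np.float64(0.0531)] [0.529, -1.071, -2.618, 2.068]
top (432, 243) [215 214 216] 142 [[415.23, 251.24], [430.34, 224.04], [448.06, 233.88], [432.95, 261.08]]
[[0.4263, -0.2597, 0.012], [0.4984, -0.3006, 0.012], [0.4728, -0.3469, 0.012], [0.4011, -0.3058, 0.012]] [ 0.4497 -0.3033  0.012 ] [np.float64(0.0525), np.float64(0.0829), np.float64(0.0528), np.float64(0.0826)] [1.071, -0.516, -2.076, 2.621]
top (271, 189) [179 181 183] 124 [[257.62, 175.81], [278.93, 171.24], [286.07, 204.57], [264.77, 209.14]]
side (260, 149) [194 195 199] 132 [[246.77, 147.25], [268.23, 138.22], [272.55, 148.48], [251.09, 157.51]]
[[0.3891, 0.3181, 0.012], [0.4621, 0.3611, 0.012], [0.4732, 0.3028, 0.012], [0.4017, 0.2621, 0.012]] [0.4315 0.311  0.012 ] [np.float64(0.0574), np.float64(0.0847), np.float64(0.0593), np.float64(0.082
[... 278 characters left out ...]
loat64(0.0823), np.float64(0.0536), np.float64(0.085), np.float64(0.0522)] [2.62, 1.222, -0.534, -1.967]
side (313, 172) [183 182 187] 126 [[295.42, 175.06], [321.67, 160.44], [327.76, 171.36], [301.51, 185.98]]
300 [ 93  93  92  92  93  93  93  92  93  93  93  95 102 116 132 143 139 119
  94  82  80]
312 [ 92  93  92  92  92  92  93  92  93  96 104 119 135 144 140 116  90  79
  80  82  82]
324 [ 92  92  92  93  92  91  92  96 106 121 138 146 138 113  88  79  81  82
  82  82  82]
336 [ 92  91  92  92  92  97 106 121 138 143 134 110  86  80  81  82  83  81
  82  82  82]
348 [ 92  92  93  97 106 120 135 140 130 109  86  79  80  82  82  82  82  82
  82  83  83]
bench [82 82 85] panel [90 94 95]
```

```bash
cat > fit.py <<'E'
from h import *
t=np.load('pics/top0.npz')['p'];s=np.load('pics/side0.npz')['p']
G=t.mean(2)
def cen(col,lo,base):
    w=np.clip(col-base,0,None); return lo+(w*np.arange(len(w))).sum()/w.sum()
bar=[]
for u in list(range(252,284,4))+list(range(322,356,4)):
    v0=int(round(158.5-(u-246)*0.18)); c=G[v0-4:v0+5,u]; bar.append((u,cen(c,v0-4,95)))
bar=np.array(bar); pf=np.polyfit(bar[:,0],bar[:,1],1); print('bar fit',pf,np.std(bar[:,1]-np.polyval(pf,bar[:,0])))
# sleeve ends along bar
us=np.arange(280,330,.25); pr=cv2.remap(G.astype(np.float32),us.astype(np.float32)[None],np.polyval(pf,us).astype(np.float32)[None],cv2.INTER_LINEAR)[0]
h=(pr.max()+pr.min())/2; dk=us[pr<h]; print('sleeve',dk.min(),dk.max())
sm=np.array([(dk.min()+dk.max())/2]); sm=np.array([sm[0],np.polyval(pf,sm[0])])
led=np.array([(300,202.4),(312,200.2),(324,198.1),(336,196.0),(348,194.0)])
sc=lambda x,y:np.array([(x+.5)/4.8-.5+280,(y+.5)/4.8-.5+125])
ssm=sc(327,187); sbar=[sc(270,85),sc(395,298)]
sled=[sc(72,235),]
ba=np.array([[257.62,175.81],[278.93,171.24],[286.07,204.57],[264.77,209.14]])
def ld(p,a,b):
    d=(b-a)/np.linalg.norm(b-a); return d[0]*(p[1]-a[1])-d[1]*(p[0]-a[0])
def res(v,full=False):
    X,Y,yaw,q,ya,yt=v; f=frame(X,Y,yaw); r=[]
    B=c2w(f,[[.1-.06*np.cos(q),y,.025+.06*np.sin(q)] for y in(-.24,-.13,-.02)])
    bt=proj('top',B); bs=proj('side',B)
    r+=list((bt[1]-sm)*1.0)+[ld(np.array([u,np.polyval(pf,u)]),bt[0],bt[2]) for u in(255,350)]
    r+=list((bs[1]-ssm)*.7)+[ld(p,bs[0],bs[2])*.7 for p in sbar]
    L=proj('top',c2w(f,[[-.008,-.25,.01],[-.008,-.01,.01]]))
    r+=[ld(p,L[0],L[1]) for p in led]
    Ra=Ro.from_euler('z',yt).as_matrix()
    C=proj('top',c2w(f,np.array([[.0,0,.006]])+[.04,ya,0]))
    r+=list(C[0]-ba.mean(0))
    return np.array(r)
o=least_squares(res,[.45,.13,.17,2.0,-.03,0],loss='soft_l1',x_scale=[.01,.01,.01,.1,.01,1])
print(o.x.round(4),res(o.x).round(2))
f=frame(*o.x[:3]); v=o.x
vis=cv2.resize(t[128:224,238:374,::-1],None,fx=5,fy=5,interpolation=cv2.INTER_CUBIC)
vs=cv2.resize(s[125:250,280:380,::-1],None,fx=4.8,fy=4.8,interpolation=cv2.INTER_CUBIC)
y1,ya=-.26,v[4]
lines=[((0,0,0),(0,y1,0)),((-.008,0,.01),(-.008,y1,.01)),((0,0,.016),(.088,0,.016)),((0,.006,.016),(.088,.006,.016)),((0,y1,.016),(.088,y1,.016)),((0,y1-.006,.016),(.088,y1-.006,.016)),((.108,0,0),(.108,y1,0))]
lines+=[((0,ya-.025,.012),(.08,ya-.025,.012)),((0,ya+.025,.012),(.08,ya+.025,.012)),((.08,ya-.025,.012),(.08,ya+.025,.012))]
for im,n,k,off in((vis,'top',5,(238,128)),(vs,'side',4.8,(280,125))):
    for a,b in lines:
        P=(proj(n,c2w(f,[a,b]))+.5-off)*k-.5
        cv2.line(im,*[tuple(int(x) for x in p) for p in P],(0,0,255),1,cv2.LINE_AA)
vs=cv2.resize(vs,None,fx=.8,fy=.8)
out=np.zeros((600,800,3),np.uint8); out[:480,:500]=vis[:, :500]; out[:vs.shape[0],420:420+vs.shape[1]]=vs
cv2.imwrite('pics/ov_top.png',vis); 
vs=cv2.resize(vs,(384,480)); 
both=np.hstack([cv2.resize(vis,(800-384,int(480*416/680))) if 0 else vis[:,:416],vs]); cv2.imwrite('pics/ov1.png',both)
E
python3 fit.py
```

```text
bar fit [-1.78332948e-01  2.01884443e+02] 0.06899078950994052
sleeve 288.5 317.0
[ 0.5436  0.14    0.1908  2.4138 -0.0292  0.    ] [-0.02 -0.09  0.13 -0.31  0.05 -0.03  0.22  0.4   0.24  0.24  0.15  0.05
 -0.14 -0.1  -0.65]Traceback (most recent call last):
  File "fit.py", line 46, in <module>
    out=np.zeros((600,800,3),np.uint8); out[:480,:500]=vis[:, :500]; out[:vs.shape[0],420:420+vs.shape[1]]=vs
                                                                     ~~~^^^^^^^^^^^^^^^^^^^^^^^^^^^^^^^^^^
ValueError: could not broadcast input array from shape (480,384,3) into shape (480,380,3)
```

```bash
sed -i '/^out=np.zeros/d' fit.py; python3 fit.py >/dev/null; ls pics
```

```text
crop1.png
crop2.png
ov1.png
ov_top.png
side0.npz
side0.png
top0.npz
top0.png
```

View pics/ov1.png

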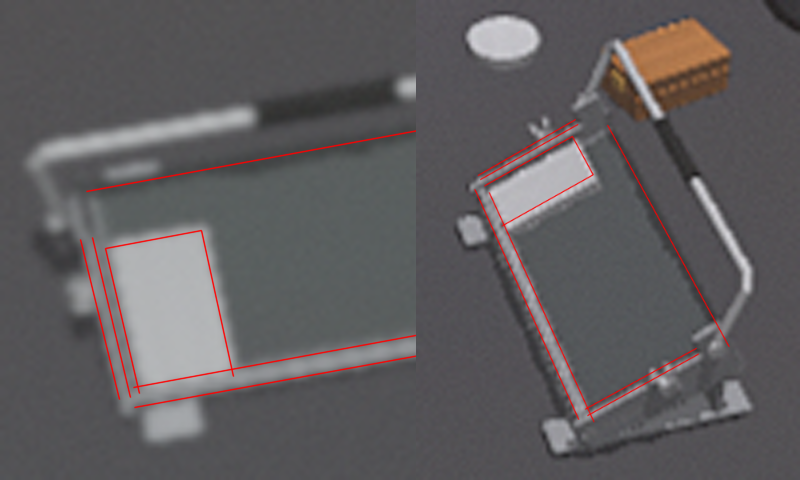

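Fit residuals are under 0.7 px and the overlay lies on the rack and block_a. Rack is at (0.544, 0.140), yaw about 0.19, bail q about 2.4. Next, a planner that prints the moves.

```bash
cat > go.py <<'E'
# usage: go.py w x y z jawyaw  (tool down) | go.py c x y z [turn about panel normal]  (TCP at cradle point, tool along -panel normal, jaws along y)
import sys
from h import *
F=frame(.5436,.140,.189)
def target(a):
    p=np.array([float(x) for x in a[1:4]]); k=float(a[4]) if len(a)>4 else 0.
    if a[0]=='w':
        y=np.array([np.cos(k),np.sin(k),0]); z=np.array([0,0,-1.])
        return p,np.column_stack([np.cross(y,z),y,z])
    E=F[0]; y=-E[:,1]; z=-E[:,2]
    R=Ro.from_rotvec(E[:,2]*k).as_matrix()@np.column_stack([np.cross(y,z),y,z])
    return c2w(F,p)[0],R
if __name__=='__main__':
    s=monitor.get_state(); R0=Ro.from_quat(s['eef_rot']); p=s['tool_pos']
    print('t',round(s['t'],2),'tcp',p.round(4),'cradle',((p-F[1])@F[0]).round(4),'F',s['wrist_force'].round(1),'w',round(s['width'],4))
    a=sys.argv[1:]; 
    while a:
        n=5; q,R=target(a[:n]); a=a[n:]
        rv=(Ro.from_matrix(R)*R0.inv()).as_rotvec()
        print('shift',(q-p).round(4),'turn',rv.round(4),'abs',q.round(4),'rows',round(np.linalg.norm(q-p)/.0417,1),round(np.linalg.norm(rv)/.125,1))
E
python3 go.py w .4497 -.3045 .10 -2.089 w .4497 -.3045 .012 -2.089
```

```text
t 0.1 tcp [ 0.2086 -0.4815  0.2416] cradle [-0.3146 -0.5475  0.3801] F [-1.5 -0.2  0.1] w 0.0857
shift [ 0.2411  0.177  -0.1416] turn [-1.40e-03  2.00e-04 -9.27e-01] abs [ 0.4497 -0.3045  0.1   ] rows 7.9 7.4
shift [ 0.2411  0.177  -0.2296] turn [-1.40e-03  2.00e-04 -9.27e-01] abs [ 0.4497 -0.3045  0.012 ] rows 9.0 7.4
```

Call:
{"name": "drive_tool", "arguments": {
  "commands": [
    {"tx":0.241,"ty":0.177,"tz":-0.1416,"ax":-0.0014,"az":-0.927},
    {"tx":0.241,"ty":0.177,"tz":-0.1416,"ax":-0.0014,"az":-0.927},
    {"tx":0.241,"ty":0.177,"tz":-0.1416,"ax":-0.0014,"az":-0.927},
    {"tx":0.241,"ty":0.177,"tz":-0.1416,"ax":-0.0014,"az":-0.927},
    {"tx":0.241,"ty":0.177,"tz":-0.1416,"ax":-0.0014,"az":-0.927},
    {"tx":0.241,"ty":0.177,"tz":-0.1416,"ax":-0.0014,"az":-0.927},
    {"tx":0.241,"ty":0.177,"tz":-0.1416,"ax":-0.0014,"az":-0.927},
    {"tx":0.241,"ty":0.177,"tz":-0.1416,"ax":-0.0014,"az":-0.927}
  ],
  "jaw": 0.066,
  "squeeze": 50
}}

```text
validation failed for argument at $.co...
```

```bash
python3 go.py w .4497 -.3045 .10 -2.089 w .4497 -.3045 .012 -2.089
```

```text
t 0.1 tcp [ 0.2086 -0.4815  0.2416] cradle [-0.3146 -0.5475  0.3801] F [-1.5 -0.2  0.1] w 0.0857
shift [ 0.2411  0.177  -0.1416] turn [-1.40e-03  2.00e-04 -9.27e-01] abs [ 0.4497 -0.3045  0.1   ] rows 7.9 7.4
shift [ 0.2411  0.177  -0.2296] turn [-1.40e-03  2.00e-04 -9.27e-01] abs [ 0.4497 -0.3045  0.012 ] rows 9.0 7.4
```

Call:
{"name": "drive_tool", "arguments": {
  "commands": [
    {"tx":0.03,"ty":0.022,"tz":-0.018,"ax":0,"ay":0,"az":-0.115}
  ],
  "jaw": 0.066,
  "squeeze": 50
}}

```text
t: 0.18
tool_pos: [0.236, -0.463, 0.2269]
eef_rot: [0.989, 0.145, -0.0, 0.003]
wrist_force: [1.2, -0.5, 1.3]
width: 0.0754
```

Call:
{"name": "drive_tool", "arguments": {
  "commands": [
    {"tx":0.211,"ty":0.155,"tz":-0.1236,"ax":0,"ay":0,"az":-0.812},
    {"tx":0.211,"ty":0.155,"tz":-0.1236,"ax":0,"ay":0,"az":-0.812},
    {"tx":0.211,"ty":0.155,"tz":-0.1236,"ax":0,"ay":0,"az":-0.812},
    {"tx":0.211,"ty":0.155,"tz":-0.1236,"ax":0,"ay":0,"az":-0.812},
    {"tx":0.211,"ty":0.155,"tz":-0.1236,"ax":0,"ay":0,"az":-0.812},
    {"tx":0.211,"ty":0.155,"tz":-0.1236,"ax":0,"ay":0,"az":-0.812},
    {"tx":0.211,"ty":0.155,"tz":-0.1236,"ax":0,"ay":0,"az":-0.812},
    {"tx":0.211,"ty":0.155,"tz":-0.1236,"ax":0,"ay":0,"az":-0.812}
  ]
}}

```text
t: 0.85
tool_pos: [0.4512, -0.3012, 0.0977]
eef_rot: [0.966, -0.258, -0.002, -0.001]
wrist_force: [-0.7, 0.2, 0.2]
width: 0.0659
```

```bash
python3 go.py w .4497 -.3045 .10 -2.089 w .4497 -.3045 .012 -2.089
```

```text
t 0.85 tcp [ 0.4512 -0.3012  0.0977] cradle [-0.1287 -0.416   0.1348] F [-0.7  0.2  0.2] w 0.0659
shift [-0.0015 -0.0033  0.0023] turn [-0.0033 -0.0026  0.0036] abs [ 0.4497 -0.3045  0.1   ] rows 0.1 0.0
shift [-0.0015 -0.0033 -0.0857] turn [-0.0033 -0.0026  0.0036] abs [ 0.4497 -0.3045  0.012 ] rows 2.1 0.0
```

Call:
{"name": "drive_tool", "arguments": {
  "commands": [
    {"tx":-0.0015,"ty":-0.0033,"tz":-0.03,"ax":-0.003,"ay":-0.0026,"az":0.0036},
    {"tx":-0.0015,"ty":-0.0033,"tz":-0.055,"ax":-0.003,"ay":-0.0026,"az":0.0036},
    {"tx":-0.0015,"ty":-0.0033,"tz":-0.07,"ax":-0.003,"ay":-0.0026,"az":0.0036},
    {"tx":-0.0015,"ty":-0.0033,"tz":-0.07,"ax":-0.003,"ay":-0.0026,"az":0.0036},
    {"tx":-0.0015,"ty":-0.0033,"tz":-0.07,"ax":-0.003,"ay":-0.0026,"az":0.0036}
  ]
}}

```text
t: 1.27
tool_pos: [0.4476, -0.3078, 0.0301]
eef_rot: [0.967, -0.254, 0.001, 0.001]
wrist_force: [0.0, -0.5, -0.0]
width: 0.0659
```

```bash
python3 go.py w .4497 -.3045 .012 -2.089
```

```text
t 1.27 tcp [ 0.4476 -0.3078  0.0301] cradle [-0.1616 -0.4218  0.0755] F [ 0.  -0.5 -0. ] w 0.0659
shift [ 0.0021  0.0033 -0.0181] turn [ 0.0017  0.0008 -0.0042] abs [ 0.4497 -0.3045  0.012 ] rows 0.4 0.0
```

Call:
{"name": "drive_tool", "arguments": {
  "commands": [
    {"tx":0.002,"ty":0.0033,"tz":-0.009,"ax":0.0017,"ay":0.0008,"az":-0.004},
    {"tx":0.002,"ty":0.0033,"tz":-0.014,"ax":0.0017,"ay":0.0008,"az":-0.004},
    {"tx":0.002,"ty":0.0033,"tz":-0.018,"ax":0.0017,"ay":0.0008,"az":-0.004},
    {"tx":0.002,"ty":0.0033,"tz":-0.018,"ax":0.0017,"ay":0.0008,"az":-0.004},
    {"tx":0.002,"ty":0.0033,"tz":-0.018,"ax":0.0017,"ay":0.0008,"az":-0.004}
  ]
}}

```text
t: 1.68
tool_pos: [0.4501, -0.3049, 0.0129]
eef_rot: [0.967, -0.256, 0.001, 0.0]
wrist_force: [0.5, 0.3, 0.8]
width: 0.0661
```

Call:
{"name": "drive_tool", "arguments": {
  "commands": [
    {"tx":0,"ty":0,"tz":0,"ax":0,"ay":0,"az":0},
    {"tx":0,"ty":0,"tz":0,"ax":0,"ay":0,"az":0},
    {"tx":0,"ty":0,"tz":0,"ax":0,"ay":0,"az":0},
    {"tx":0,"ty":0,"tz":0,"ax":0,"ay":0,"az":0},
    {"tx":0,"ty":0,"tz":0,"ax":0,"ay":0,"az":0},
    {"tx":0,"ty":0,"tz":0,"ax":0,"ay":0,"az":0}
  ],
  "jaw": 0.044,
  "squeeze": 50
}}

```text
t: 2.18
tool_pos: [0.4504, -0.3053, 0.0137]
eef_rot: [0.967, -0.256, 0.002, 0.001]
wrist_force: [-1.1, -0.9, 5.1]
width: 0.0482
```

Call:
{"name": "drive_tool", "arguments": {
  "commands": [
    {"tx":0,"ty":0,"tz":0.005,"ax":0,"ay":0,"az":0},
    {"tx":0,"ty":0,"tz":0.02,"ax":0,"ay":0,"az":0},
    {"tx":0,"ty":0,"tz":0.05,"ax":0,"ay":0,"az":0},
    {"tx":0,"ty":0,"tz":0.09,"ax":0,"ay":0,"az":0},
    {"tx":0,"ty":0,"tz":0.13,"ax":0,"ay":0,"az":0},
    {"tx":0,"ty":0,"tz":0.14,"ax":0,"ay":0,"az":0},
    {"tx":0,"ty":0,"tz":0.14,"ax":0,"ay":0,"az":0},
    {"tx":0,"ty":0,"tz":0.14,"ax":0,"ay":0,"az":0}
  ]
}}

```text
t: 2.85
tool_pos: [0.4496, -0.3044, 0.1512]
eef_rot: [0.967, -0.256, 0.0, -0.0]
wrist_force: [-0.1, 0.2, -4.9]
width: 0.0483
```

```bash
python3 go.py c .044 -.106 .09 0 c .044 -.106 .016 0
```

```text
t 2.85 tcp [ 0.4496 -0.3044  0.1512] cradle [-0.1081 -0.4188  0.1841] F [-0.1  0.2 -4.9] w 0.0483
shift [ 0.1157  0.3406 -0.021 ] turn [-0.073  -0.4392  0.6956] abs [0.5653 0.0362 0.1302] rows 8.6 6.6
shift [ 0.1465  0.3465 -0.0881] turn [-0.073  -0.4392  0.6956] abs [0.596  0.0421 0.0631] rows 9.3 6.6
```

Call:
{"name": "drive_tool", "arguments": {
  "commands": [
    {"tx":0.1157,"ty":0.3406,"tz":-0.021,"ax":-0.073,"ay":-0.4392,"az":0.6956},
    {"tx":0.1157,"ty":0.3406,"tz":-0.021,"ax":-0.073,"ay":-0.4392,"az":0.6956},
    {"tx":0.1157,"ty":0.3406,"tz":-0.021,"ax":-0.073,"ay":-0.4392,"az":0.6956},
    {"tx":0.1157,"ty":0.3406,"tz":-0.021,"ax":-0.073,"ay":-0.4392,"az":0.6956},
    {"tx":0.1157,"ty":0.3406,"tz":-0.021,"ax":-0.073,"ay":-0.4392,"az":0.6956},
    {"tx":0.1157,"ty":0.3406,"tz":-0.021,"ax":-0.073,"ay":-0.4392,"az":0.6956},
    {"tx":0.1157,"ty":0.3406,"tz":-0.021,"ax":-0.073,"ay":-0.4392,"az":0.6956},
    {"tx":0.1157,"ty":0.3406,"tz":-0.021,"ax":-0.073,"ay":-0.4392,"az":0.6956}
  ]
}}

```text
t: 3.52
tool_pos: [0.5542, 0.0119, 0.128]
eef_rot: [0.972, 0.093, 0.213, -0.021]
wrist_force: [-0.3, -0.2, -4.1]
width: 0.0482
```

Call:
{"name": "drive_tool", "arguments": {
  "commands": [
    {"tx":0,"ty":0,"tz":0,"ax":0,"ay":0,"az":0},
    {"tx":0,"ty":0,"tz":0,"ax":0,"ay":0,"az":0},
    {"tx":0,"ty":0,"tz":0,"ax":0,"ay":0,"az":0}
  ]
}}

```text
t: 3.77
tool_pos: [0.5555, 0.0104, 0.13]
eef_rot: [0.972, 0.092, 0.214, -0.021]
wrist_force: [-0.1, -0.1, -4.6]
width: 0.048
```

```bash
cat > cam.py <<'E'
from h import *
import sys
tag=sys.argv[1]
t,_=imaging.camera('top'); s,_=imaging.camera('side')
np.savez(f'pics/{tag}.npz',t=t,s=s)
vt=cv2.resize(t[120:230,235:385,::-1],None,fx=4,fy=4,interpolation=cv2.INTER_CUBIC) #600x440
vs=cv2.resize(s[120:255,270:385,::-1],None,fx=3.2,fy=3.2,interpolation=cv2.INTER_CUBIC)
H=max(vt.shape[0],vs.shape[0]); out=np.zeros((H,800,3),np.uint8)
vt=vt[:,:432]if 0 else cv2.resize(vt,(432,317)); vs=vs[:,:368]
out[:317,:432]=vt; out[:vs.shape[0],432:432+vs.shape[1]]=vs
cv2.imwrite(f'pics/{tag}.png',np.clip(out.astype(float)*1.3,0,255).astype(np.uint8))
E
python3 cam.py hov1; python3 go.py c .044 -.106 .04 0 c .044 -.106 .016 0
```

```text
t 3.87 tcp [0.5562 0.0091 0.1316] cradle [ 0.0319 -0.1309  0.0972] F [-0.5 -0.6 -3.8] w 0.048
shift [ 0.0298  0.0311 -0.0467] turn [-0.     -0.0011  0.0019] abs [0.5861 0.0402 0.0848] rows 1.5 0.0
shift [ 0.0398  0.033  -0.0685] turn [-0.     -0.0011  0.0019] abs [0.596  0.0421 0.0631] rows 2.1 0.0
```

View pics/hov1.png

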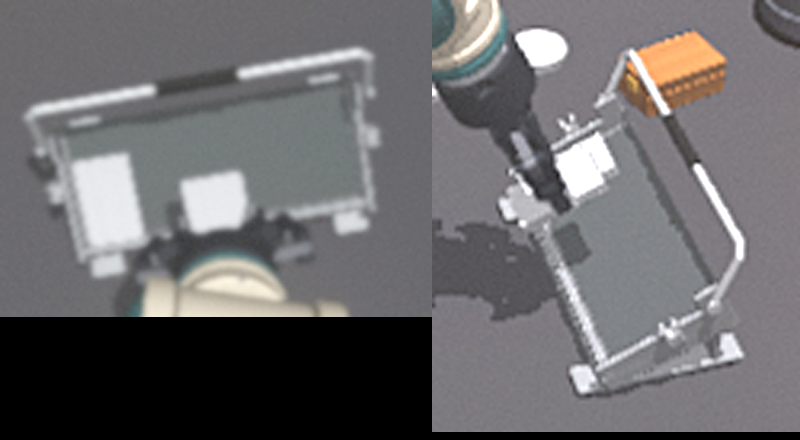

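The block is held square above the panel, right of block_a, top view (215,200). 6 pictures so far. Descending.

Call:
{"name": "drive_tool", "arguments": {
  "commands": [
    {"tx":0.0298,"ty":0.0311,"tz":-0.0467,"ax":0,"ay":-0.001,"az":0.002},
    {"tx":0.0298,"ty":0.0311,"tz":-0.0467,"ax":0,"ay":-0.001,"az":0.002},
    {"tx":0.0298,"ty":0.0311,"tz":-0.0467,"ax":0,"ay":-0.001,"az":0.002},
    {"tx":0.0298,"ty":0.0311,"tz":-0.0467,"ax":0,"ay":-0.001,"az":0.002},
    {"tx":0.0298,"ty":0.0311,"tz":-0.0467,"ax":0,"ay":-0.001,"az":0.002}
  ]
}}

```text
t: 4.28
tool_pos: [0.587, 0.0401, 0.0871]
eef_rot: [0.972, 0.092, 0.217, -0.02]
wrist_force: [0.6, 0.2, -3.3]
width: 0.0485
```

```bash
python3 go.py c .046 -.106 .022 0 c .046 -.106 .016 0 c .046 -.106 .013 0
```

```text
t 4.28 tcp [0.587  0.0401 0.0871] cradle [ 0.0457 -0.1063  0.0417] F [ 0.6  0.2 -3.3] w 0.0485
shift [ 0.0084  0.0019 -0.0177] turn [ 0.0002  0.0034 -0.0003] abs [0.5953 0.042  0.0694] rows 0.5 0.0
shift [ 0.0108  0.0024 -0.0232] turn [ 0.0002  0.0034 -0.0003] abs [0.5978 0.0424 0.0639] rows 0.6 0.0
shift [ 0.0121  0.0026 -0.0259] turn [ 0.0002  0.0034 -0.0003] abs [0.5991 0.0427 0.0612] rows 0.7 0.0
```

Call:
{"name": "drive_tool", "arguments": {
  "commands": [
    {"tx":0.0042,"ty":0.0009,"tz":-0.0088,"ax":0,"ay":0.002,"az":0},
    {"tx":0.0084,"ty":0.0019,"tz":-0.0177,"ax":0,"ay":0.002,"az":0},
    {"tx":0.0096,"ty":0.0021,"tz":-0.0205,"ax":0,"ay":0.002,"az":0},
    {"tx":0.0105,"ty":0.0023,"tz":-0.0225,"ax":0,"ay":0.002,"az":0},
    {"tx":0.0105,"ty":0.0023,"tz":-0.0225,"ax":0,"ay":0.002,"az":0},
    {"tx":0.0105,"ty":0.0023,"tz":-0.0225,"ax":0,"ay":0.002,"az":0}
  ]
}}

```text
t: 4.78
tool_pos: [0.5975, 0.0435, 0.0645]
eef_rot: [0.972, 0.093, 0.216, -0.021]
wrist_force: [-0.3, 0.2, -4.0]
width: 0.0478
```

```bash
python3 go.py c .046 -.106 .013 0
```

```text
t 4.78 tcp [0.5975 0.0435 0.0645] cradle [ 0.0461 -0.1049  0.0166] F [-0.3  0.2 -4. ] w 0.0478
shift [ 0.0016 -0.0008 -0.0033] turn [ 0.      0.0013 -0.0016] abs [0.5991 0.0427 0.0612] rows 0.1 0.0
```

Call:
{"name": "drive_tool", "arguments": {
  "commands": [
    {"tx":0.0004,"ty":0.0001,"tz":-0.0009,"ax":0,"ay":0,"az":0},
    {"tx":0.0008,"ty":0.0002,"tz":-0.0018,"ax":0,"ay":0,"az":0},
    {"tx":0.001,"ty":0.0002,"tz":-0.0022,"ax":0,"ay":0,"az":0},
    {"tx":0.001,"ty":0.0002,"tz":-0.0022,"ax":0,"ay":0,"az":0}
  ]
}}

```text
t: 5.12
tool_pos: [0.5984, 0.0439, 0.062]
eef_rot: [0.972, 0.093, 0.216, -0.021]
wrist_force: [-0.0, 1.0, -3.7]
width: 0.0479
```

Call:
{"name": "drive_tool", "arguments": {
  "commands": [
    {"tx":0.0004,"ty":0.0001,"tz":-0.0009,"ax":0,"ay":0,"az":0},
    {"tx":0.0006,"ty":0.0001,"tz":-0.0013,"ax":0,"ay":0,"az":0},
    {"tx":0.0006,"ty":0.0001,"tz":-0.0013,"ax":0,"ay":0,"az":0}
  ]
}}

```text
t: 5.37
tool_pos: [0.5989, 0.0439, 0.0615]
eef_rot: [0.972, 0.093, 0.216, -0.021]
wrist_force: [-8.9, 0.0, 5.4]
width: 0.0484
```

Call:
{"name": "drive_tool", "arguments": {
  "commands": [
    {"tx":-0.0013,"ty":-0.0003,"tz":-0.0004,"ax":0,"ay":0,"az":0},
    {"tx":-0.0026,"ty":-0.0006,"tz":-0.001,"ax":0,"ay":0,"az":0},
    {"tx":-0.0036,"ty":-0.0008,"tz":-0.0015,"ax":0,"ay":0,"az":0},
    {"tx":-0.0036,"ty":-0.0008,"tz":-0.0015,"ax":0,"ay":0,"az":0},
    {"tx":-0.0036,"ty":-0.0008,"tz":-0.0015,"ax":0,"ay":0,"az":0}
  ]
}}

```text
t: 5.78
tool_pos: [0.596, 0.0431, 0.0601]
eef_rot: [0.972, 0.093, 0.217, -0.02]
wrist_force: [-1.4, -0.0, 3.9]
width: 0.0479
```

Call:
{"name": "drive_tool", "arguments": {
  "commands": [
    {"tx":-0.0009,"ty":-0.0002,"tz":-0.0004,"ax":0,"ay":0,"az":0},
    {"tx":-0.0009,"ty":-0.0002,"tz":-0.0004,"ax":0,"ay":0,"az":0},
    {"tx":-0.0018,"ty":-0.0004,"tz":-0.0008,"ax":0,"ay":0,"az":0},
    {"tx":-0.0018,"ty":-0.0004,"tz":-0.0008,"ax":0,"ay":0,"az":0}
  ]
}}

```text
t: 6.12
tool_pos: [0.5947, 0.0427, 0.0595]
eef_rot: [0.971, 0.093, 0.218, -0.021]
wrist_force: [5.0, 1.0, 2.6]
width: 0.0481
```

```bash
python3 go.py c .040 -.106 .013 0
```

```text
t 6.12 tcp [0.5947 0.0427 0.0595] cradle [ 0.0414 -0.1052  0.0132] F [5.  1.  2.6] w 0.0481
shift [-0.001  -0.001  -0.0008] turn [-0.0003  0.0045 -0.0013] abs [0.5937 0.0417 0.0587] rows 0.0 0.0
```

Call:
{"name": "drive_tool", "arguments": {
  "commands": [
    {"tx":-0.0009,"ty":-0.0002,"tz":-0.0004,"ax":0,"ay":0,"az":0},
    {"tx":-0.0013,"ty":-0.0003,"tz":-0.0006,"ax":0,"ay":0,"az":0},
    {"tx":-0.0013,"ty":-0.0003,"tz":-0.0006,"ax":0,"ay":0,"az":0},
    {"tx":-0.0013,"ty":-0.0003,"tz":-0.0006,"ax":0,"ay":0,"az":0}
  ]
}}

```text
t: 6.45
tool_pos: [0.5945, 0.0427, 0.0598]
eef_rot: [0.971, 0.093, 0.219, -0.021]
wrist_force: [11.3, 2.4, 0.8]
width: 0.0481
```

```bash
python3 go.py c .040 -.106 .013 0
```

```text
t 6.45 tcp [0.5945 0.0427 0.0598] cradle [ 0.0413 -0.1052  0.0136] F [11.3  2.4  0.8] w 0.0481
shift [-0.0008 -0.001  -0.0011] turn [-0.0009  0.0075 -0.001 ] abs [0.5937 0.0417 0.0587] rows 0.0 0.1
```

Call:
{"name": "drive_tool", "arguments": {
  "commands": [
    {"tx":0.0006,"ty":0.0001,"tz":-0.0006,"ax":0,"ay":0,"az":0},
    {"tx":0.0008,"ty":0.0001,"tz":-0.0012,"ax":0,"ay":0.005,"az":0},
    {"tx":0.0008,"ty":0.0001,"tz":-0.0012,"ax":0,"ay":0.005,"az":0},
    {"tx":0.0008,"ty":0.0001,"tz":-0.0012,"ax":0,"ay":0.005,"az":0}
  ]
}}

```text
t: 6.78
tool_pos: [0.5948, 0.0427, 0.0595]
eef_rot: [0.972, 0.093, 0.216, -0.021]
wrist_force: [-4.3, 1.6, 13.6]
width: 0.0479
```

Call:
{"name": "drive_tool", "arguments": {
  "commands": [
    {"tx":0,"ty":0,"tz":0,"ax":0,"ay":0,"az":0},
    {"tx":0,"ty":0,"tz":0,"ax":0,"ay":0,"az":0},
    {"tx":0,"ty":0,"tz":0,"ax":0,"ay":0,"az":0},
    {"tx":0,"ty":0,"tz":0,"ax":0,"ay":0,"az":0}
  ],
  "jaw": 0.057
}}

```text
t: 7.12
tool_pos: [0.5924, 0.0425, 0.0555]
eef_rot: [0.973, 0.093, 0.212, -0.021]
wrist_force: [-0.5, 0.3, 1.2]
width: 0.0571
```

```bash
python3 go.py c .041 -.106 .09 0
```

```text
t 7.12 tcp [0.5924 0.0425 0.0555] cradle [ 0.0376 -0.1049  0.0106] F [-0.5  0.3  1.2] w 0.0571
shift [-0.0297 -0.0068  0.0734] turn [-0.     -0.0061 -0.0018] abs [0.5627 0.0357 0.1289] rows 1.9 0.1
```

Call:
{"name": "drive_tool", "arguments": {
  "commands": [
    {"tx":-0.008,"ty":-0.0016,"tz":0.018,"ax":0,"ay":0,"az":0},
    {"tx":-0.0249,"ty":-0.0047,"tz":0.0544,"ax":0,"ay":0,"az":0},
    {"tx":-0.04,"ty":-0.008,"tz":0.09,"ax":0,"ay":0,"az":0},
    {"tx":-0.04,"ty":-0.008,"tz":0.09,"ax":0,"ay":0,"az":0},
    {"tx":-0.04,"ty":-0.008,"tz":0.09,"ax":0,"ay":0,"az":0}
  ],
  "jaw": 0.066
}}

```text
t: 7.53
tool_pos: [0.5538, 0.0343, 0.1494]
eef_rot: [0.972, 0.093, 0.216, -0.02]
wrist_force: [0.2, 0.2, -0.1]
width: 0.0659
```

```bash
python3 cam.py pl1; python3 go.py w .4305 .314 .10 -1.044
```

```text
t 7.63 tcp [0.5526 0.0345 0.1455] cradle [ 0.0389 -0.1053  0.1093] F [ 0.3  0.2 -0.6] w 0.0658
shift [-0.1221  0.2795 -0.0455] turn [-0.153   0.4049  0.3311] abs [0.4305 0.314  0.1   ] rows 7.4 4.4
```

Call:
{"name": "drive_tool", "arguments": {
  "commands": [
    {"tx":-0.122,"ty":0.2795,"tz":-0.0455,"ax":-0.153,"ay":0.4049,"az":0.3311},
    {"tx":-0.122,"ty":0.2795,"tz":-0.0455,"ax":-0.153,"ay":0.4049,"az":0.3311},
    {"tx":-0.122,"ty":0.2795,"tz":-0.0455,"ax":-0.153,"ay":0.4049,"az":0.3311},
    {"tx":-0.122,"ty":0.2795,"tz":-0.0455,"ax":-0.153,"ay":0.4049,"az":0.3311},
    {"tx":-0.122,"ty":0.2795,"tz":-0.0455,"ax":-0.153,"ay":0.4049,"az":0.3311},
    {"tx":-0.122,"ty":0.2795,"tz":-0.0455,"ax":-0.153,"ay":0.4049,"az":0.3311},
    {"tx":-0.122,"ty":0.2795,"tz":-0.0455,"ax":-0.153,"ay":0.4049,"az":0.3311},
    {"tx":-0.122,"ty":0.2795,"tz":-0.0455,"ax":-0.153,"ay":0.4049,"az":0.3311}
  ]
}}

```text
t: 8.3
tool_pos: [0.4278, 0.3173, 0.0976]
eef_rot: [0.965, 0.262, -0.002, 0.0]
wrist_force: [-0.0, -0.2, -0.6]
width: 0.0662
```

Call:
{"name": "drive_tool", "arguments": {
  "commands": [
    {"tx":0,"ty":0,"tz":0,"ax":0,"ay":0,"az":0},
    {"tx":0,"ty":0,"tz":0,"ax":0,"ay":0,"az":0},
    {"tx":0,"ty":0,"tz":0,"ax":0,"ay":0,"az":0}
  ]
}}

```text
t: 8.55
tool_pos: [0.4312, 0.3132, 0.1]
eef_rot: [0.966, 0.26, -0.0, 0.0]
wrist_force: [-0.3, 0.2, -0.4]
width: 0.0663
```

```bash
python3 go.py w .4305 .314 .03 -1.044
```

```text
t 8.55 tcp [0.4312 0.3132 0.1   ] cradle [-0.041   0.1912  0.0963] F [-0.3  0.2 -0.4] w 0.0663
shift [-0.0007  0.0008 -0.07  ] turn [ 0.0009 -0.0001  0.0002] abs [0.4305 0.314  0.03  ] rows 1.7 0.0
```

View pics/pl1.png

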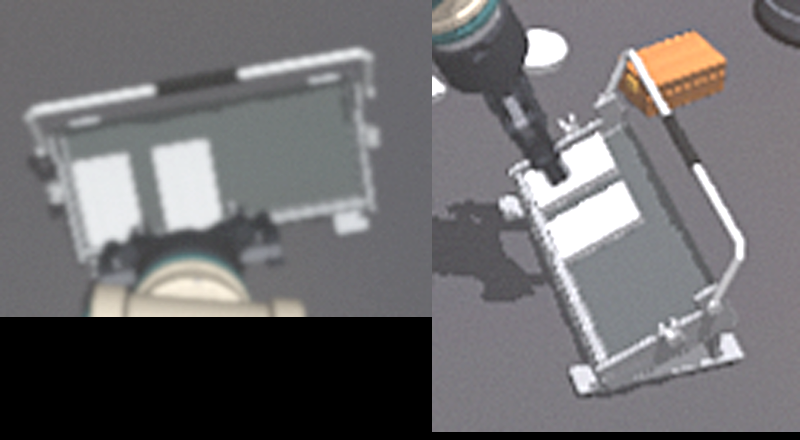

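Block 2 lies parallel to block_a and flat, with its top edge level (top view (183,180)); gap about 20 mm. 7 pictures so far. Picking the other block.

Call:
{"name": "drive_tool", "arguments": {
  "commands": [
    {"tx":-0.0007,"ty":0.0006,"tz":-0.03,"ax":0,"ay":0,"az":0},
    {"tx":-0.0007,"ty":0.0006,"tz":-0.055,"ax":0,"ay":0,"az":0},
    {"tx":-0.0007,"ty":0.0006,"tz":-0.072,"ax":0,"ay":0,"az":0},
    {"tx":-0.0007,"ty":0.0006,"tz":-0.08,"ax":0,"ay":0,"az":0},
    {"tx":-0.0007,"ty":0.0006,"tz":-0.0875,"ax":0,"ay":0,"az":0},
    {"tx":-0.0007,"ty":0.0006,"tz":-0.0875,"ax":0,"ay":0,"az":0},
    {"tx":-0.0007,"ty":0.0006,"tz":-0.0875,"ax":0,"ay":0,"az":0}
  ]
}}

```text
t: 9.13
tool_pos: [0.4311, 0.3144, 0.0143]
eef_rot: [0.966, 0.26, 0.001, -0.0]
wrist_force: [0.2, 0.1, 0.1]
width: 0.0663
```

Call:
{"name": "drive_tool", "arguments": {
  "commands": [
    {"tx":0,"ty":0,"tz":0,"ax":0,"ay":0,"az":0},
    {"tx":0,"ty":0,"tz":0,"ax":0,"ay":0,"az":0},
    {"tx":0,"ty":0,"tz":0,"ax":0,"ay":0,"az":0},
    {"tx":0,"ty":0,"tz":0,"ax":0,"ay":0,"az":0},
    {"tx":0,"ty":0,"tz":0,"ax":0,"ay":0,"az":0},
    {"tx":0,"ty":0,"tz":0,"ax":0,"ay":0,"az":0}
  ],
  "jaw": 0.044,
  "squeeze": 50
}}

```text
t: 9.63
tool_pos: [0.4316, 0.315, 0.0155]
eef_rot: [0.965, 0.26, 0.002, -0.0]
wrist_force: [-0.4, -2.2, 6.3]
width: 0.0478
```

Call:
{"name": "drive_tool", "arguments": {
  "commands": [
    {"tx":0,"ty":0,"tz":0.005,"ax":0,"ay":0,"az":0},
    {"tx":0,"ty":0,"tz":0.02,"ax":0,"ay":0,"az":0},
    {"tx":0,"ty":0,"tz":0.05,"ax":0,"ay":0,"az":0},
    {"tx":0,"ty":0,"tz":0.09,"ax":0,"ay":0,"az":0},
    {"tx":0,"ty":0,"tz":0.13,"ax":0,"ay":0,"az":0},
    {"tx":0,"ty":0,"tz":0.14,"ax":0,"ay":0,"az":0},
    {"tx":0,"ty":0,"tz":0.14,"ax":0,"ay":0,"az":0},
    {"tx":0,"ty":0,"tz":0.14,"ax":0,"ay":0,"az":0}
  ]
}}

```text
t: 10.3
tool_pos: [0.4299, 0.3145, 0.1525]
eef_rot: [0.965, 0.261, 0.0, -0.0]
wrist_force: [-0.6, -1.1, -5.3]
width: 0.0481
```

```bash
python3 go.py c .046 -.181 .09 0
```

```text
t 10.3 tcp [0.4299 0.3145 0.1525] cradle [-0.0197  0.1927  0.1444] F [-0.6 -1.1 -5.3] w 0.0481
shift [ 0.1513 -0.3515 -0.0215] turn [ 0.1536 -0.4101 -0.3328] abs [ 0.5812 -0.0371  0.131 ] rows 9.2 4.4
```

Call:
{"name": "drive_tool", "arguments": {
  "commands": [
    {"tx":0.1513,"ty":-0.3515,"tz":-0.0215,"ax":0.1536,"ay":-0.4101,"az":-0.3328},
    {"tx":0.1513,"ty":-0.3515,"tz":-0.0215,"ax":0.1536,"ay":-0.4101,"az":-0.3328},
    {"tx":0.1513,"ty":-0.3515,"tz":-0.0215,"ax":0.1536,"ay":-0.4101,"az":-0.3328},
    {"tx":0.1513,"ty":-0.3515,"tz":-0.0215,"ax":0.1536,"ay":-0.4101,"az":-0.3328},
    {"tx":0.1513,"ty":-0.3515,"tz":-0.0215,"ax":0.1536,"ay":-0.4101,"az":-0.3328},
    {"tx":0.1513,"ty":-0.3515,"tz":-0.0215,"ax":0.1536,"ay":-0.4101,"az":-0.3328},
    {"tx":0.1513,"ty":-0.3515,"tz":-0.0215,"ax":0.1536,"ay":-0.4101,"az":-0.3328},
    {"tx":0.1513,"ty":-0.3515,"tz":-0.0215,"ax":0.1536,"ay":-0.4101,"az":-0.3328}
  ]
}}

```text
t: 10.97
tool_pos: [0.5602, 0.0071, 0.1308]
eef_rot: [0.972, 0.092, 0.213, -0.021]
wrist_force: [1.2, 0.8, -4.7]
width: 0.0479
```

Call:
{"name": "drive_tool", "arguments": {
  "commands": [
    {"tx":0,"ty":0,"tz":0,"ax":0,"ay":0,"az":0},
    {"tx":0,"ty":0,"tz":0,"ax":0,"ay":0,"az":0},
    {"tx":0,"ty":0,"tz":0,"ax":0,"ay":0,"az":0}
  ]
}}

```text
t: 11.22
tool_pos: [0.5603, 0.0091, 0.1315]
eef_rot: [0.972, 0.092, 0.213, -0.021]
wrist_force: [-0.0, -0.0, -4.7]
width: 0.0479
```

```bash
python3 go.py c .046 -.182 .04 0
```

```text
t 11.22 tcp [0.5603 0.0091 0.1315] cradle [ 0.0355 -0.1317  0.0955] F [-0.  -0.  -4.7] w 0.0479
shift [ 0.0418 -0.0432 -0.0458] turn [-0.0011 -0.0049  0.0009] abs [ 0.6021 -0.0341  0.0857] rows 1.8 0.0
```

Call:
{"name": "drive_tool", "arguments": {
  "commands": [
    {"tx":0.012,"ty":-0.041,"tz":0,"ax":-0.001,"ay":-0.005,"az":0.001},
    {"tx":0.027,"ty":-0.0415,"tz":-0.02,"ax":-0.001,"ay":-0.005,"az":0.001},
    {"tx":0.0418,"ty":-0.0432,"tz":-0.0458,"ax":-0.001,"ay":-0.005,"az":0.001},
    {"tx":0.0418,"ty":-0.0432,"tz":-0.0458,"ax":-0.001,"ay":-0.005,"az":0.001},
    {"tx":0.0418,"ty":-0.0432,"tz":-0.0458,"ax":-0.001,"ay":-0.005,"az":0.001},
    {"tx":0.0418,"ty":-0.0432,"tz":-0.0458,"ax":-0.001,"ay":-0.005,"az":0.001}
  ]
}}

```text
t: 11.72
tool_pos: [0.6033, -0.0328, 0.0889]
eef_rot: [0.971, 0.094, 0.218, -0.02]
wrist_force: [-0.2, -0.8, -3.6]
width: 0.0478
```

```bash
python3 go.py c .046 -.182 .019 0
```

```text
t 11.72 tcp [ 0.6033 -0.0328  0.0889] cradle [ 0.0486 -0.1809  0.0423] F [-0.2 -0.8 -3.6] w 0.0478
shift [ 0.0075  0.0003 -0.0223] turn [ 0.0005  0.0053 -0.0028] abs [ 0.6109 -0.0324  0.0667] rows 0.6 0.0
```

Call:
{"name": "drive_tool", "arguments": {
  "commands": [
    {"tx":0.0035,"ty":0,"tz":-0.01,"ax":0,"ay":0.003,"az":-0.002},
    {"tx":0.006,"ty":0,"tz":-0.018,"ax":0,"ay":0.003,"az":-0.002},
    {"tx":0.0075,"ty":0,"tz":-0.0223,"ax":0,"ay":0.003,"az":-0.002},
    {"tx":0.0075,"ty":0,"tz":-0.0223,"ax":0,"ay":0.003,"az":-0.002},
    {"tx":0.0075,"ty":0,"tz":-0.0223,"ax":0,"ay":0.003,"az":-0.002}
  ]
}}

```text
t: 12.13
tool_pos: [0.6111, -0.0342, 0.0664]
eef_rot: [0.972, 0.092, 0.217, -0.02]
wrist_force: [-0.2, 0.2, -2.7]
width: 0.0479
```

Call:
{"name": "drive_tool", "arguments": {
  "commands": [
    {"tx":0.0004,"ty":0.0001,"tz":-0.0009,"ax":0,"ay":0,"az":0},
    {"tx":0.0008,"ty":0.0002,"tz":-0.0018,"ax":0,"ay":0,"az":0},
    {"tx":0.0008,"ty":0.0002,"tz":-0.0018,"ax":0,"ay":0,"az":0},
    {"tx":0.0008,"ty":0.0002,"tz":-0.0018,"ax":0,"ay":0,"az":0}
  ]
}}

```text
t: 12.47
tool_pos: [0.6121, -0.0341, 0.0651]
eef_rot: [0.972, 0.092, 0.217, -0.02]
wrist_force: [0.9, -1.0, -3.0]
width: 0.0478
```

```bash
python3 go.py c .046 -.182 .013 0
```

```text
t 12.47 tcp [ 0.6121 -0.0341  0.0651] cradle [ 0.0462 -0.1839  0.0172] F [ 0.9 -1.  -3. ] w 0.0478
shift [ 0.0012  0.0022 -0.0039] turn [0.0009 0.0033 0.0013] abs [ 0.6133 -0.032   0.0612] rows 0.1 0.0
```

Call:
{"name": "drive_tool", "arguments": {
  "commands": [
    {"tx":0.0004,"ty":0.0001,"tz":-0.0009,"ax":0,"ay":0,"az":0},
    {"tx":0.0008,"ty":0.0002,"tz":-0.0018,"ax":0,"ay":0,"az":0},
    {"tx":0.0008,"ty":0.0002,"tz":-0.0018,"ax":0,"ay":0,"az":0},
    {"tx":0.0008,"ty":0.0002,"tz":-0.0018,"ax":0,"ay":0,"az":0}
  ]
}}

```text
t: 12.8
tool_pos: [0.613, -0.0339, 0.0633]
eef_rot: [0.972, 0.092, 0.217, -0.02]
wrist_force: [-1.0, 0.0, -2.6]
width: 0.0479
```

Call:
{"name": "drive_tool", "arguments": {
  "commands": [
    {"tx":0.0004,"ty":0.0001,"tz":-0.0009,"ax":0,"ay":0,"az":0},
    {"tx":0.0006,"ty":0.0001,"tz":-0.0013,"ax":0,"ay":0,"az":0},
    {"tx":0.0006,"ty":0.0001,"tz":-0.0013,"ax":0,"ay":0,"az":0}
  ]
}}

```text
t: 13.05
tool_pos: [0.6131, -0.0339, 0.0633]
eef_rot: [0.972, 0.092, 0.217, -0.02]
wrist_force: [-16.0, -0.2, 11.3]
width: 0.048
```

Call:
{"name": "drive_tool", "arguments": {
  "commands": [
    {"tx":-0.0015,"ty":-0.0003,"tz":0.0,"ax":0,"ay":0,"az":0},
    {"tx":-0.0028,"ty":-0.0006,"tz":-0.0006,"ax":0,"ay":0,"az":0},
    {"tx":-0.0038,"ty":-0.0008,"tz":-0.0011,"ax":0,"ay":0,"az":0},
    {"tx":-0.0038,"ty":-0.0008,"tz":-0.0011,"ax":0,"ay":0,"az":0},
    {"tx":-0.0038,"ty":-0.0008,"tz":-0.0011,"ax":0,"ay":0,"az":0}
  ]
}}

```text
t: 13.47
tool_pos: [0.6106, -0.0347, 0.0621]
eef_rot: [0.971, 0.092, 0.218, -0.019]
wrist_force: [-1.8, 0.5, 6.2]
width: 0.0478
```

Call:
{"name": "drive_tool", "arguments": {
  "commands": [
    {"tx":-0.0009,"ty":-0.0002,"tz":-0.0004,"ax":0,"ay":0,"az":0},
    {"tx":-0.0018,"ty":-0.0004,"tz":-0.0008,"ax":0,"ay":0,"az":0},
    {"tx":-0.0018,"ty":-0.0004,"tz":-0.0008,"ax":0,"ay":0,"az":0},
    {"tx":-0.0018,"ty":-0.0004,"tz":-0.0008,"ax":0,"ay":0,"az":0}
  ]
}}

```text
t: 13.8
tool_pos: [0.6095, -0.0351, 0.0616]
eef_rot: [0.971, 0.091, 0.219, -0.019]
wrist_force: [5.1, 1.3, 2.7]
width: 0.0476
```

```bash
python3 go.py c .040 -.182 .013 0
```

```text
t 13.8 tcp [ 0.6095 -0.0351  0.0616] cradle [ 0.0422 -0.1843  0.0152] F [5.1 1.3 2.7] w 0.0476
shift [-0.0014  0.0021 -0.0029] turn [0.0009 0.0077 0.0019] abs [ 0.608  -0.033   0.0587] rows 0.1 0.1
```

Call:
{"name": "drive_tool", "arguments": {
  "commands": [
    {"tx":-0.0009,"ty":-0.0002,"tz":-0.0004,"ax":0,"ay":0,"az":0},
    {"tx":-0.0013,"ty":-0.0003,"tz":-0.0006,"ax":0,"ay":0,"az":0},
    {"tx":-0.0013,"ty":-0.0003,"tz":-0.0006,"ax":0,"ay":0,"az":0},
    {"tx":-0.0013,"ty":-0.0003,"tz":-0.0006,"ax":0,"ay":0,"az":0}
  ]
}}

```text
t: 14.13
tool_pos: [0.6092, -0.0351, 0.0619]
eef_rot: [0.971, 0.091, 0.221, -0.019]
wrist_force: [10.8, 1.3, 2.0]
width: 0.0475
```

```bash
python3 go.py c .040 -.182 .013 0
```

```text
t 14.13 tcp [ 0.6092 -0.0351  0.0619] cradle [ 0.042  -0.1843  0.0155] F [10.8  1.3  2. ] w 0.0475
shift [-0.0012  0.0022 -0.0032] turn [0.0007 0.0107 0.0021] abs [ 0.608  -0.033   0.0587] rows 0.1 0.1
```

Ledge reached, as before. Seat it, release and retreat.

Call:
{"name": "drive_tool", "arguments": {
  "commands": [
    {"tx":0.0006,"ty":0.0001,"tz":-0.0006,"ax":0,"ay":0.004,"az":0},
    {"tx":0.0008,"ty":0.0001,"tz":-0.0012,"ax":0,"ay":0.007,"az":0},
    {"tx":0.0008,"ty":0.0001,"tz":-0.0012,"ax":0,"ay":0.007,"az":0},
    {"tx":0.0008,"ty":0.0001,"tz":-0.0012,"ax":0,"ay":0.007,"az":0}
  ]
}}

```text
t: 14.47
tool_pos: [0.6095, -0.0351, 0.0615]
eef_rot: [0.972, 0.091, 0.217, -0.02]
wrist_force: [-2.6, 1.4, 13.7]
width: 0.048
```

Call:
{"name": "drive_tool", "arguments": {
  "commands": [
    {"tx":0,"ty":0,"tz":0,"ax":0,"ay":0,"az":0},
    {"tx":0,"ty":0,"tz":0,"ax":0,"ay":0,"az":0},
    {"tx":0,"ty":0,"tz":0,"ax":0,"ay":0,"az":0},
    {"tx":0,"ty":0,"tz":0,"ax":0,"ay":0,"az":0}
  ],
  "jaw": 0.057
}}

```text
t: 14.8
tool_pos: [0.6067, -0.0351, 0.0571]
eef_rot: [0.973, 0.092, 0.213, -0.02]
wrist_force: [1.1, -0.3, 0.3]
width: 0.0569
```

Call:
{"name": "drive_tool", "arguments": {
  "commands": [
    {"tx":-0.008,"ty":-0.0016,"tz":0.018,"ax":0,"ay":0,"az":0},
    {"tx":-0.02,"ty":-0.004,"tz":0.045,"ax":0,"ay":0,"az":0},
    {"tx":-0.03,"ty":-0.006,"tz":0.068,"ax":0,"ay":0,"az":0},
    {"tx":-0.03,"ty":-0.006,"tz":0.068,"ax":0,"ay":0,"az":0},
    {"tx":-0.03,"ty":-0.006,"tz":0.068,"ax":0,"ay":0,"az":0}
  ],
  "jaw": 0.0
}}

```text
t: 15.22
tool_pos: [0.5777, -0.0414, 0.1275]
eef_rot: [0.972, 0.092, 0.215, -0.02]
wrist_force: [0.5, -0.4, -0.5]
width: 0.0003
```

```bash
python3 cam.py pl2;  python3 go.py c .036 -.231 .05 0 c .036 -.231 .018 0
```

```text
t 15.32 tcp [ 0.5769 -0.0411  0.1248] cradle [ 0.0389 -0.1841  0.0865] F [ 0.2  0.2 -0.4] w -0.0
shift [ 0.0214 -0.0437 -0.0343] turn [ 0.0006 -0.0059  0.0012] abs [ 0.5983 -0.0847  0.0905] rows 1.4 0.0
shift [ 0.0347 -0.0411 -0.0633] turn [ 0.0006 -0.0059  0.0012] abs [ 0.6116 -0.0822  0.0615] rows 2.0 0.0
```

View pics/pl2.png

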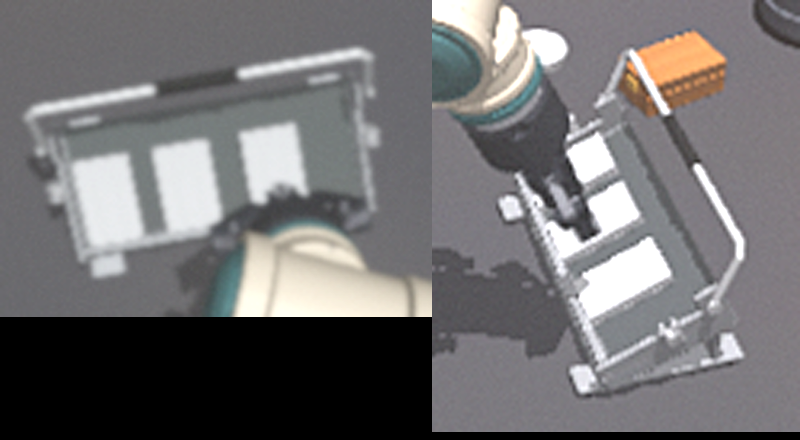

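All three are parallel, seated on the ledge line, gaps about 20–25 mm (top view (105,200), (187,185), (272,165)). 8 pictures. Now closed fingers go to the right of the third block to push.

Call:
{"name": "drive_tool", "arguments": {
  "commands": [
    {"tx":0.0214,"ty":-0.0455,"tz":-0.0343,"ax":0.0006,"ay":-0.005,"az":0.001},
    {"tx":0.0214,"ty":-0.0455,"tz":-0.0343,"ax":0.0006,"ay":-0.005,"az":0.001},
    {"tx":0.0214,"ty":-0.0455,"tz":-0.0343,"ax":0.0006,"ay":-0.005,"az":0.001},
    {"tx":0.0214,"ty":-0.0455,"tz":-0.0343,"ax":0.0006,"ay":-0.005,"az":0.001},
    {"tx":0.0214,"ty":-0.0455,"tz":-0.0343,"ax":0.0006,"ay":-0.005,"az":0.001}
  ]
}}

```text
t: 15.73
tool_pos: [0.5985, -0.0861, 0.091]
eef_rot: [0.972, 0.092, 0.215, -0.021]
wrist_force: [-0.6, -0.1, -0.3]
width: -0.0
```

```bash
python3 go.py c .037 -.233 .017 0
```

```text
t 15.73 tcp [ 0.5985 -0.0861  0.091 ] cradle [ 0.0361 -0.2324  0.0505] F [-0.6 -0.1 -0.3] w -0.0
shift [ 0.0148  0.0022 -0.03  ] turn [-0.0004 -0.0005  0.0001] abs [ 0.6133 -0.0839  0.061 ] rows 0.8 0.0
```

Call:
{"name": "drive_tool", "arguments": {
  "commands": [
    {"tx":0.0075,"ty":0.001,"tz":-0.015,"ax":0,"ay":0,"az":0},
    {"tx":0.0115,"ty":0.0015,"tz":-0.024,"ax":0,"ay":0,"az":0},
    {"tx":0.0148,"ty":0.002,"tz":-0.03,"ax":0,"ay":0,"az":0},
    {"tx":0.0148,"ty":0.002,"tz":-0.03,"ax":0,"ay":0,"az":0},
    {"tx":0.0148,"ty":0.002,"tz":-0.03,"ax":0,"ay":0,"az":0}
  ]
}}

```text
t: 16.15
tool_pos: [0.6134, -0.0842, 0.0616]
eef_rot: [0.972, 0.092, 0.216, -0.02]
wrist_force: [0.5, -0.3, 0.4]
width: -0.0003
```

```bash
python3 go.py c .037 -.200 .017 0
```

```text
t 16.15 tcp [ 0.6134 -0.0842  0.0616] cradle [ 0.0374 -0.2333  0.0175] F [ 0.5 -0.3  0.4] w -0.0003
shift [-0.0064  0.0327 -0.0006] turn [ 0.      0.0004 -0.0004] abs [ 0.6071 -0.0515  0.061 ] rows 0.8 0.0
```

Call:
{"name": "drive_tool", "arguments": {
  "commands": [
    {"tx":-0.0008,"ty":0.004,"tz":0,"ax":0,"ay":0,"az":0},
    {"tx":-0.0015,"ty":0.008,"tz":0,"ax":0,"ay":0,"az":0},
    {"tx":-0.0023,"ty":0.012,"tz":0,"ax":0,"ay":0,"az":0},
    {"tx":-0.003,"ty":0.016,"tz":0,"ax":0,"ay":0,"az":0},
    {"tx":-0.0038,"ty":0.02,"tz":0,"ax":0,"ay":0,"az":0},
    {"tx":-0.0046,"ty":0.024,"tz":0,"ax":0,"ay":0,"az":0},
    {"tx":-0.0054,"ty":0.028,"tz":0,"ax":0,"ay":0,"az":0}
  ]
}}

```text
t: 16.73
tool_pos: [0.6084, -0.0567, 0.0623]
eef_rot: [0.972, 0.092, 0.216, -0.02]
wrist_force: [0.8, -3.3, -0.8]
width: -0.0
```

```bash
python3 go.py c .037 -.180 .017 0 c .037 -.1665 .017 0
```

```text
t 16.73 tcp [ 0.6084 -0.0567  0.0623] cradle [ 0.0378 -0.2053  0.018 ] F [ 0.8 -3.3 -0.8] w -0.0
shift [-0.0051  0.0248 -0.0013] turn [0.001  0.0021 0.0006] abs [ 0.6033 -0.0318  0.061 ] rows 0.6 0.0
shift [-0.0076  0.0381 -0.0013] turn [0.001  0.0021 0.0006] abs [ 0.6008 -0.0186  0.061 ] rows 0.9 0.0
```

Call:
{"name": "drive_tool", "arguments": {
  "commands": [
    {"tx":-0.0008,"ty":0.004,"tz":-0.0003,"ax":0,"ay":0,"az":0},
    {"tx":-0.0015,"ty":0.008,"tz":-0.0006,"ax":0,"ay":0.001,"az":0},
    {"tx":-0.0023,"ty":0.012,"tz":-0.001,"ax":0,"ay":0.001,"az":0},
    {"tx":-0.003,"ty":0.016,"tz":-0.001,"ax":0,"ay":0.001,"az":0},
    {"tx":-0.0038,"ty":0.02,"tz":-0.001,"ax":0,"ay":0.001,"az":0},
    {"tx":-0.0046,"ty":0.024,"tz":-0.001,"ax":0,"ay":0.001,"az":0}
  ]
}}

```text
t: 17.23
tool_pos: [0.604, -0.0329, 0.0613]
eef_rot: [0.972, 0.092, 0.216, -0.02]
wrist_force: [2.7, -7.4, 2.1]
width: -0.0002
```

Call:
{"name": "drive_tool", "arguments": {
  "commands": [
    {"tx":-0.0005,"ty":0.0025,"tz":0,"ax":0,"ay":0,"az":0},
    {"tx":-0.001,"ty":0.005,"tz":0,"ax":0,"ay":0,"az":0},
    {"tx":-0.0015,"ty":0.0075,"tz":0,"ax":0,"ay":0,"az":0},
    {"tx":-0.0015,"ty":0.0075,"tz":0,"ax":0,"ay":0,"az":0}
  ]
}}

```text
t: 17.57
tool_pos: [0.6025, -0.0251, 0.0613]
eef_rot: [0.972, 0.092, 0.216, -0.02]
wrist_force: [3.0, -4.6, 1.4]
width: -0.0
```

```bash
python3 go.py c .037 -.1665 .017 0
```

```text
t 17.57 tcp [ 0.6025 -0.0251  0.0613] cradle [ 0.0376 -0.1732  0.0171] F [ 3.  -4.6  1.4] w -0.0
shift [-0.0018  0.0065 -0.0003] turn [0.0009 0.0016 0.0004] abs [ 0.6008 -0.0186  0.061 ] rows 0.2 0.0
```

Call:
{"name": "drive_tool", "arguments": {
  "commands": [
    {"tx":-0.0004,"ty":0.0018,"tz":0,"ax":0,"ay":0,"az":0},
    {"tx":-0.0007,"ty":0.0036,"tz":0,"ax":0,"ay":0,"az":0},
    {"tx":-0.001,"ty":0.005,"tz":0,"ax":0,"ay":0,"az":0},
    {"tx":-0.001,"ty":0.005,"tz":0,"ax":0,"ay":0,"az":0}
  ]
}}

```text
t: 17.9
tool_pos: [0.6016, -0.0202, 0.0613]
eef_rot: [0.972, 0.092, 0.216, -0.02]
wrist_force: [3.2, -6.4, 1.2]
width: 0.0003
```

Call:
{"name": "drive_tool", "arguments": {
  "commands": [
    {"tx":-0.0004,"ty":0.0018,"tz":0,"ax":0,"ay":0,"az":0},
    {"tx":-0.0006,"ty":0.003,"tz":0,"ax":0,"ay":0,"az":0},
    {"tx":-0.0006,"ty":0.003,"tz":0,"ax":0,"ay":0,"az":0}
  ]
}}

```text
t: 18.15
tool_pos: [0.601, -0.0173, 0.0614]
eef_rot: [0.972, 0.092, 0.216, -0.02]
wrist_force: [3.1, -4.7, 1.6]
width: -0.0002
```

```bash
python3 go.py c .037 -.1665 .017 0
```

```text
t 18.15 tcp [ 0.601  -0.0173  0.0614] cradle [ 0.0376 -0.1653  0.0171] F [ 3.1 -4.7  1.6] w -0.0002
shift [-0.0003 -0.0013 -0.0003] turn [0.001  0.0019 0.0006] abs [ 0.6008 -0.0186  0.061 ] rows 0.0 0.0
```

Call:
{"name": "drive_tool", "arguments": {
  "commands": [
    {"tx":-0.0004,"ty":0.0018,"tz":0,"ax":0,"ay":0,"az":0},
    {"tx":-0.0006,"ty":0.003,"tz":0,"ax":0,"ay":0,"az":0},
    {"tx":-0.0006,"ty":0.003,"tz":0,"ax":0,"ay":0,"az":0}
  ]
}}

```text
t: 18.4
tool_pos: [0.6005, -0.0146, 0.0613]
eef_rot: [0.972, 0.092, 0.216, -0.019]
wrist_force: [4.6, -6.5, -0.1]
width: 0.0001
```

Call:
{"name": "drive_tool", "arguments": {
  "commands": [
    {"tx":-0.0004,"ty":0.0018,"tz":0,"ax":0,"ay":0,"az":0},
    {"tx":-0.0006,"ty":0.003,"tz":0,"ax":0,"ay":0,"az":0},
    {"tx":-0.0006,"ty":0.003,"tz":0,"ax":0,"ay":0,"az":0}
  ]
}}

```text
t: 18.65
tool_pos: [0.6, -0.0117, 0.0614]
eef_rot: [0.972, 0.092, 0.217, -0.019]
wrist_force: [4.4, -6.7, 0.4]
width: -0.0
```

```bash
python3 go.py c .037 -.1665 .017 0; python3 cam.py push1
```

```text
t 18.65 tcp [ 0.6    -0.0117  0.0614] cradle [ 0.0376 -0.1596  0.0171] F [ 4.4 -6.7  0.4] w -0.0
shift [ 0.0008 -0.0069 -0.0003] turn [0.0017 0.0023 0.0009] abs [ 0.6008 -0.0186  0.061 ] rows 0.2 0.0
```

View pics/push1.png

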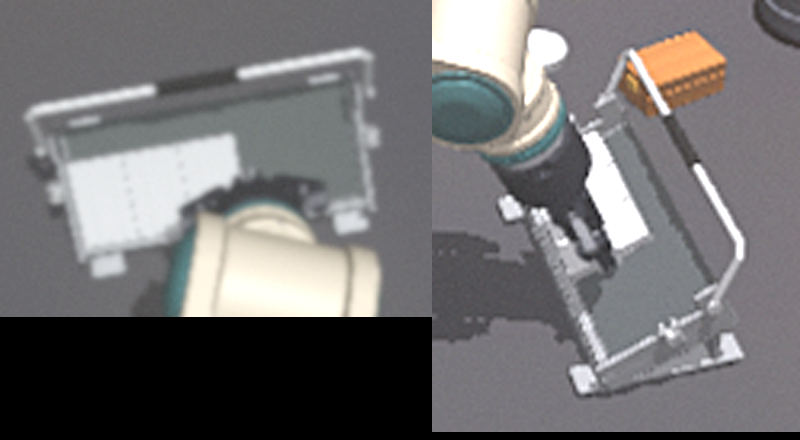

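The row is closed up (top view seams at (127,180) and (180,170)) with its left edge almost at the cheek (68,165). 9 pictures. Pushing on until the force rises.

Call:
{"name": "drive_tool", "arguments": {
  "commands": [
    {"tx":-0.0004,"ty":0.0018,"tz":0,"ax":0,"ay":0,"az":0},
    {"tx":-0.0006,"ty":0.003,"tz":0,"ax":0,"ay":0,"az":0},
    {"tx":-0.0006,"ty":0.003,"tz":0,"ax":0,"ay":0,"az":0}
  ]
}}

```text
t: 19.0
tool_pos: [0.5997, -0.0105, 0.0615]
eef_rot: [0.972, 0.092, 0.217, -0.018]
wrist_force: [6.2, -15.9, -0.6]
width: 0.0003
```

Call:
{"name": "drive_tool", "arguments": {
  "commands": [
    {"tx":-0.0004,"ty":0.0018,"tz":0,"ax":0,"ay":0,"az":0},
    {"tx":-0.0006,"ty":0.003,"tz":0,"ax":0,"ay":0,"az":0},
    {"tx":-0.0006,"ty":0.003,"tz":0,"ax":0,"ay":0,"az":0}
  ]
}}

```text
t: 19.25
tool_pos: [0.5995, -0.0101, 0.0618]
eef_rot: [0.972, 0.091, 0.217, -0.016]
wrist_force: [7.6, -28.9, -1.6]
width: 0.0003
```

```bash
python3 go.py c .037 -.1665 .017 0
```

```text
t 19.25 tcp [ 0.5995 -0.0101  0.0618] cradle [ 0.0376 -0.1579  0.0175] F [  7.6 -28.9  -1.6] w 0.0003
shift [ 0.0013 -0.0085 -0.0007] turn [0.0088 0.0047 0.0039] abs [ 0.6008 -0.0186  0.061 ] rows 0.2 0.1
```

Row firmly stopped at 29 N. Back off, lift.

Call:
{"name": "drive_tool", "arguments": {
  "commands": [
    {"tx":0.001,"ty":-0.006,"tz":0,"ax":0,"ay":0,"az":0},
    {"tx":0.003,"ty":-0.016,"tz":0,"ax":0,"ay":0,"az":0},
    {"tx":0.003,"ty":-0.017,"tz":0.002,"ax":0,"ay":0,"az":0},
    {"tx":-0.008,"ty":-0.02,"tz":0.025,"ax":0,"ay":0,"az":0},
    {"tx":-0.025,"ty":-0.024,"tz":0.062,"ax":0,"ay":0,"az":0},
    {"tx":-0.042,"ty":-0.026,"tz":0.098,"ax":0,"ay":0,"az":0},
    {"tx":-0.042,"ty":-0.026,"tz":0.098,"ax":0,"ay":0,"az":0},
    {"tx":-0.042,"ty":-0.026,"tz":0.098,"ax":0,"ay":0,"az":0}
  ]
}}

```text
t: 19.92
tool_pos: [0.5566, -0.0307, 0.1619]
eef_rot: [0.971, 0.092, 0.218, -0.02]
wrist_force: [0.1, -0.3, 0.1]
width: -0.0002
```

```bash
python3 go.py c .178 -.13 .12 0 c .178 -.13 .066 0
```

```text
t 19.92 tcp [ 0.5566 -0.0307  0.1619] cradle [ 0.0383 -0.1701  0.1277] F [ 0.1 -0.3  0.1] w -0.0002
shift [0.1201 0.0638 0.0521] turn [ 0.0004  0.0049 -0.0003] abs [0.6767 0.0331 0.214 ] rows 3.5 0.0
shift [0.1425 0.0681 0.0031] turn [ 0.0004  0.0049 -0.0003] abs [0.6991 0.0374 0.165 ] rows 3.8 0.0
```

Call:
{"name": "drive_tool", "arguments": {
  "commands": [
    {"tx":0.03,"ty":0.02,"tz":0.03,"ax":0,"ay":0.003,"az":0},
    {"tx":0.06,"ty":0.04,"tz":0.045,"ax":0,"ay":0.003,"az":0},
    {"tx":0.1201,"ty":0.0638,"tz":0.0521,"ax":0,"ay":0.003,"az":0},
    {"tx":0.1201,"ty":0.0638,"tz":0.0521,"ax":0,"ay":0.003,"az":0},
    {"tx":0.1201,"ty":0.0638,"tz":0.0521,"ax":0,"ay":0.003,"az":0},
    {"tx":0.1201,"ty":0.0638,"tz":0.0521,"ax":0,"ay":0.003,"az":0},
    {"tx":0.1201,"ty":0.0638,"tz":0.0521,"ax":0,"ay":0.003,"az":0}
  ]
}}

```text
t: 20.5
tool_pos: [0.6753, 0.033, 0.2086]
eef_rot: [0.973, 0.092, 0.212, -0.021]
wrist_force: [0.6, -0.1, 0.1]
width: -0.0003
```

```bash
python3 cam.py hov2; python3 go.py c .178 -.13 .066 0
python3 - <<'E'
from h import *
import go
p=np.load('pics/hov2.npz')['t']
g=p[150:225,245:345].min(2); k=8
G=cv2.resize(g,None,fx=k,fy=k,interpolation=cv2.INTER_CUBIC); m=(G>130).astype(np.uint8)
m=cv2.morphologyEx(m,cv2.MORPH_OPEN,np.ones((61,61))); c=max(cv2.findContours(m,0,1)[0],key=cv2.contourArea)
r=cv2.minAreaRect(c); b=(cv2.boxPoints(r)+.5)/k-.5+[245,150]
F=go.F
for q in b:
    o,d=ray('top',q); oc=(o-F[1])@F[0]; dc=d@F[0]; x=oc+dc*(.012-oc[2])/dc[2]; print(q.round(1),x.round(4))
E
```

```text
t 20.6 tcp [0.6753 0.0324 0.2101] cradle [ 0.175  -0.1304  0.1171] F [ 0.3 -0.   0.5] w 0.0002
shift [ 0.0238  0.005  -0.045 ] turn [ 0.0001 -0.0046  0.0005] abs [0.6991 0.0374 0.165 ] rows 1.2 0.0
[273.2 190.6] [ 0.0384 -0.033   0.012 ]
[273.2 149.6] [ 0.1433 -0.0553  0.012 ]
[329.4 149.6] [ 0.1179 -0.1936  0.012 ]
[329.4 190.6] [ 0.0111 -0.176   0.012 ]
```

View pics/hov2.png

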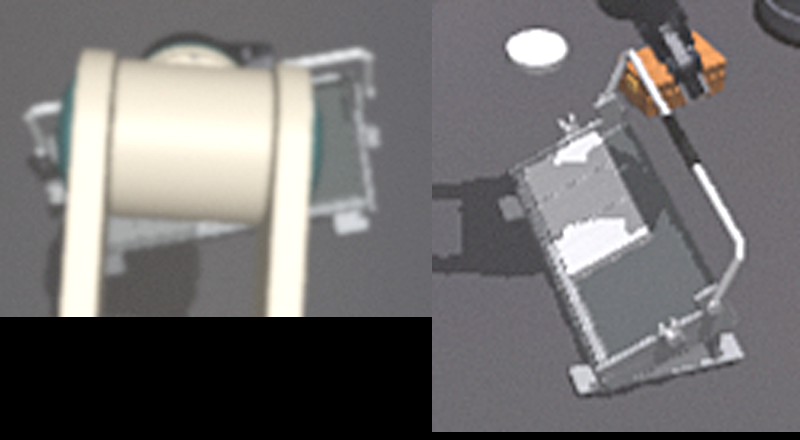

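Side view: row aligned, seated along the ledge, tight at the left cheek ((560,140)–(650,235)); the fingers are beyond the bar. 10 pictures. Lowering behind the bar.

Call:
{"name": "drive_tool", "arguments": {
  "commands": [
    {"tx":0.01,"ty":0.002,"tz":-0.02,"ax":0,"ay":-0.003,"az":0},
    {"tx":0.0238,"ty":0.005,"tz":-0.045,"ax":0,"ay":-0.003,"az":0},
    {"tx":0.0238,"ty":0.005,"tz":-0.045,"ax":0,"ay":-0.003,"az":0},
    {"tx":0.0238,"ty":0.005,"tz":-0.045,"ax":0,"ay":-0.003,"az":0},
    {"tx":0.0238,"ty":0.005,"tz":-0.045,"ax":0,"ay":-0.003,"az":0}
  ]
}}

```text
t: 21.02
tool_pos: [0.6998, 0.0373, 0.1674]
eef_rot: [0.972, 0.092, 0.216, -0.02]
wrist_force: [-0.5, -0.9, 0.7]
width: -0.0
```

```bash
for q in 2.41 2.1 1.8 1.5 1.2 0.9 0.6; do python3 - $q <<'E'
import sys;from math import *
q=float(sys.argv[1]);print(q,round(.1-.06*cos(q)+.017,4),round(.025+.06*sin(q)-.001,4))
E
done; python3 go.py c .162 -.13 .064 0 c .1473 -.13 .0758 0  c .1306 -.13 .0824 0 c .1128 -.13 .0838 0  c .0953 -.13 .080 0 c .0797 -.13 .071 0 c .0675 -.13 .058 0
```

```text
2.41 0.1616 0.0641
2.1 0.1473 0.0758
1.8 0.1306 0.0824
1.5 0.1128 0.0838
1.2 0.0953 0.0799
0.9 0.0797 0.071
0.6 0.0675 0.0579
t 21.02 tcp [0.6998 0.0373 0.1674] cradle [ 0.1796 -0.1303  0.0679] F [-0.5 -0.9  0.7] w -0.0
shift [-0.0141 -0.0024 -0.011 ] turn [0.0002 0.0014 0.0006] abs [0.6857 0.0348 0.1565] rows 0.4 0.0
shift [-0.0321 -0.0059 -0.0065] turn [0.0002 0.0014 0.0006] abs [0.6677 0.0314 0.1609] rows 0.8 0.0
shift [-0.0497 -0.0093 -0.0076] turn [0.0002 0.0014 0.0006] abs [0.6501 0.028  0.1599] rows 1.2 0.0
shift [-0.0662 -0.0124 -0.0138] turn [0.0002 0.0014 0.0006] abs [0.6337 0.0249 0.1536] rows 1.6 0.0
shift [-0.0802 -0.0151 -0.0246] turn [0.0002 0.0014 0.0006] abs [0.6196 0.0222 0.1428] rows 2.0 0.0
shift [-0.0903 -0.017  -0.0394] turn [0.0002 0.0014 0.0006] abs [0.6095 0.0202 0.128 ] rows 2.4 0.0
shift [-0.0958 -0.0181 -0.0563] turn [0.0002 0.0014 0.0006] abs [0.604  0.0192 0.1111] rows 2.7 0.0
```

Call:
{"name": "drive_tool", "arguments": {
  "commands": [
    {"tx":-0.007,"ty":-0.0012,"tz":-0.0055,"ax":0,"ay":0,"az":0},
    {"tx":-0.0141,"ty":-0.0024,"tz":-0.011,"ax":0,"ay":0,"az":0},
    {"tx":-0.023,"ty":-0.0042,"tz":-0.0085,"ax":0,"ay":0,"az":0},
    {"tx":-0.0321,"ty":-0.0059,"tz":-0.0065,"ax":0,"ay":0,"az":0},
    {"tx":-0.041,"ty":-0.0076,"tz":-0.0068,"ax":0,"ay":0,"az":0},
    {"tx":-0.0497,"ty":-0.0093,"tz":-0.0076,"ax":0,"ay":0,"az":0}
  ]
}}

```text
t: 21.52
tool_pos: [0.6515, 0.0282, 0.1636]
eef_rot: [0.971, 0.092, 0.22, -0.02]
wrist_force: [2.0, 2.4, 3.7]
width: -0.0001
```

```bash
python3 go.py c .1128 -.13 .0838 0  c .0953 -.13 .080 0 c .0797 -.13 .071 0 c .0675 -.13 .058 0
```

```text
t 21.52 tcp [0.6515 0.0282 0.1636] cradle [ 0.1335 -0.13    0.0852] F [2.  2.4 3.7] w -0.0001
shift [-0.0179 -0.0034 -0.01  ] turn [-0.0001  0.0093  0.0005] abs [0.6337 0.0249 0.1536] rows 0.5 0.1
shift [-0.0319 -0.0061 -0.0208] turn [-0.0001  0.0093  0.0005] abs [0.6196 0.0222 0.1428] rows 0.9 0.1
shift [-0.042  -0.008  -0.0356] turn [-0.0001  0.0093  0.0005] abs [0.6095 0.0202 0.128 ] rows 1.3 0.1
shift [-0.0475 -0.009  -0.0525] turn [-0.0001  0.0093  0.0005] abs [0.604  0.0192 0.1111] rows 1.7 0.1
```

Call:
{"name": "drive_tool", "arguments": {
  "commands": [
    {"tx":-0.009,"ty":-0.0017,"tz":-0.005,"ax":0,"ay":0,"az":0},
    {"tx":-0.0179,"ty":-0.0034,"tz":-0.0095,"ax":0,"ay":0,"az":0},
    {"tx":-0.025,"ty":-0.0047,"tz":-0.015,"ax":0,"ay":0,"az":0},
    {"tx":-0.0319,"ty":-0.0061,"tz":-0.0208,"ax":0,"ay":0,"az":0},
    {"tx":-0.0375,"ty":-0.007,"tz":-0.028,"ax":0,"ay":0,"az":0},
    {"tx":-0.042,"ty":-0.008,"tz":-0.0356,"ax":0,"ay":0,"az":0},
    {"tx":-0.042,"ty":-0.008,"tz":-0.0356,"ax":0,"ay":0,"az":0}
  ]
}}

```text
t: 22.1
tool_pos: [0.6073, 0.02, 0.1221]
eef_rot: [0.972, 0.092, 0.215, -0.02]
wrist_force: [-0.1, -0.5, -0.9]
width: -0.0
```

```bash
python3 go.py c .0675 -.13 .058 0
python3 - <<'E'
from h import *
t,_=imaging.camera('top'); s,_=imaging.camera('side'); np.savez('pics/b1.npz',t=t,s=s)
cv2.imwrite('pics/b1.png',cv2.resize(s[105:260,260:390,::-1],None,fx=3.8,fy=3.8,interpolation=cv2.INTER_CUBIC))
E
```

```text
t 22.1 tcp [0.6073 0.02   0.1221] cradle [ 0.0752 -0.1299  0.0665] F [-0.1 -0.5 -0.9] w -0.0
shift [-0.0033 -0.0008 -0.011 ] turn [ 0.0006 -0.0006  0.0006] abs [0.604  0.0192 0.1111] rows 0.3 0.0
```

View pics/b1.png

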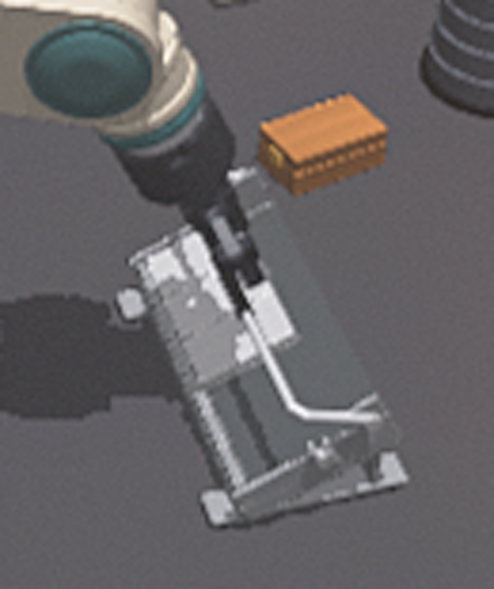

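The bail is forward of the fingers now; its corner is at crop (298,412). 11 pictures. Estimating its angle.

Run:
```python
from h import *
import go
F=go.F
m1=np.array([260+(255+.5)/3.8-.5,105+(325+.5)/3.8-.5]); m2=np.array([260+(290+.5)/3.8-.5,105+(398+.5)/3.8-.5])
for q in np.arange(.2,1.5,.1):
    P=proj('side',c2w(F,[[.1-.06*np.cos(q),y,.025+.06*np.sin(q)] for y in(-.26,-.13)]))
    d=(P[1]-P[0])/np.linalg.norm(P[1]-P[0]); print(round(q,1),[round(float(d[0]*(m[1]-P[0][1])-d[1]*(m[0]-P[0][0])),2) for m in(m1,m2)], [round(.1-.06*np.cos(q),4),round(.025+.06*np.sin(q),4)])
```

```text
0.2 [6.14, 6.04] [np.float64(0.0412), np.float64(0.0369)]
0.3 [5.78, 5.67] [np.float64(0.0427), np.float64(0.0427)]
0.4 [5.21, 5.07] [np.float64(0.0447), np.float64(0.0484)]
0.5 [4.42, 4.25] [np.float64(0.0473), np.float64(0.0538)]
0.6 [3.42, 3.21] [np.float64(0.0505), np.float64(0.0589)]
0.7 [2.22, 1.96] [np.float64(0.0541), np.float64(0.0637)]
0.8 [0.82, 0.51] [np.float64(0.0582), np.float64(0.068)]
0.9 [-0.75, -1.13] [np.float64(0.0627), np.float64(0.072)]
1.0 [-2.49, -2.93] [np.float64(0.0676), np.float64(0.0755)]
1.1 [-4.37, -4.9] [np.float64(0.0728), np.float64(0.0785)]
1.2 [-6.38, -6.99] [np.float64(0.0783), np.float64(0.0809)]
1.3 [-8.5, -9.19] [np.float64(0.084), np.float64(0.0828)]
1.4 [-10.69, -11.47] [np.float64(0.0898), np.float64(0.0841)]
```

```bash
python3 go.py c .078 -.13 .102 0 c .058 -.13 .102 0 c .058 -.13 .088 0 c .0505 -.13 .0759 0 c .0447 -.13 .0654 0 c .042 -.13 .0539 0 c .041 -.13 .046 0
```

```text
t 22.2 tcp [0.608  0.0202 0.1226] cradle [ 0.076  -0.1297  0.0668] F [ 0.3 -0.5  0.8] w -0.0001
shift [-0.0128 -0.0027  0.0328] turn [ 0.0002 -0.0007  0.0004] abs [0.5951 0.0175 0.1554] rows 0.8 0.0
shift [-0.0306 -0.0061  0.0243] turn [ 0.0002 -0.0007  0.0004] abs [0.5773 0.0141 0.147 ] rows 0.9 0.0
shift [-0.0248 -0.005   0.0116] turn [ 0.0002 -0.0007  0.0004] abs [0.5831 0.0152 0.1343] rows 0.7 0.0
shift [-0.0265 -0.0053 -0.0025] turn [ 0.0002 -0.0007  0.0004] abs [0.5815 0.0149 0.1201] rows 0.7 0.0
shift [-0.0273 -0.0055 -0.0145] turn [ 0.0002 -0.0007  0.0004] abs [0.5807 0.0147 0.1082] rows 0.8 0.0
shift [-0.0249 -0.005  -0.026 ] turn [ 0.0002 -0.0007  0.0004] abs [0.583  0.0152 0.0966] rows 0.9 0.0
shift [-0.0225 -0.0046 -0.0336] turn [ 0.0002 -0.0007  0.0004] abs [0.5854 0.0156 0.089 ] rows 1.0 0.0
```

Call:
{"name": "drive_tool", "arguments": {
  "commands": [
    {"tx":-0.005,"ty":-0.001,"tz":0.017,"ax":0,"ay":0,"az":0},
    {"tx":-0.0128,"ty":-0.0027,"tz":0.0328,"ax":0,"ay":0,"az":0},
    {"tx":-0.0128,"ty":-0.0027,"tz":0.0328,"ax":0,"ay":0,"az":0},
    {"tx":-0.022,"ty":-0.0045,"tz":0.028,"ax":0,"ay":0,"az":0},
    {"tx":-0.0306,"ty":-0.0061,"tz":0.0243,"ax":0,"ay":0,"az":0},
    {"tx":-0.0306,"ty":-0.0061,"tz":0.0243,"ax":0,"ay":0,"az":0},
    {"tx":-0.028,"ty":-0.0055,"tz":0.018,"ax":0,"ay":0,"az":0},
    {"tx":-0.0248,"ty":-0.005,"tz":0.0116,"ax":0,"ay":0,"az":0}
  ]
}}

```text
t: 22.87
tool_pos: [0.5843, 0.0154, 0.1344]
eef_rot: [0.972, 0.092, 0.216, -0.02]
wrist_force: [0.5, -0.2, -0.3]
width: 0.0002
```

Call:
{"name": "drive_tool", "arguments": {
  "commands": [
    {"tx":-0.0008,"ty":0,"tz":-0.007,"ax":0,"ay":0,"az":0},
    {"tx":-0.0017,"ty":-0.0003,"tz":-0.0141,"ax":0,"ay":0,"az":0},
    {"tx":-0.0022,"ty":-0.0004,"tz":-0.02,"ax":0,"ay":0,"az":0},
    {"tx":-0.0025,"ty":-0.0005,"tz":-0.0261,"ax":0,"ay":0,"az":0},
    {"tx":-0.001,"ty":-0.0002,"tz":-0.032,"ax":0,"ay":0,"az":0},
    {"tx":0,"ty":0,"tz":-0.0376,"ax":0,"ay":0,"az":0}
  ]
}}

```text
t: 23.37
tool_pos: [0.5836, 0.0154, 0.0959]
eef_rot: [0.972, 0.092, 0.215, -0.02]
wrist_force: [-2.6, -0.7, 1.2]
width: 0.0005
```

```bash
python3 go.py c .041 -.13 .044 0 c .041 -.13 .040 0
```

```text
t 23.37 tcp [0.5836 0.0154 0.0959] cradle [ 0.0423 -0.1299  0.053 ] F [-2.6 -0.7  1.2] w 0.0005
shift [ 0.0026  0.0004 -0.0087] turn [ 0.0002 -0.0003  0.0002] abs [0.5863 0.0158 0.0872] rows 0.2 0.0
shift [ 0.0043  0.0007 -0.0124] turn [ 0.0002 -0.0003  0.0002] abs [0.5879 0.0161 0.0836] rows 0.3 0.0
```

Contact at about 3 N, following the bar. Pressing down to the catches.

Call:
{"name": "drive_tool", "arguments": {
  "commands": [
    {"tx":0.0013,"ty":0.0002,"tz":-0.0043,"ax":0,"ay":0,"az":0},
    {"tx":0.0026,"ty":0.0004,"tz":-0.0087,"ax":0,"ay":0,"az":0},
    {"tx":0.0034,"ty":0.0006,"tz":-0.0105,"ax":0,"ay":0,"az":0},
    {"tx":0.0034,"ty":0.0006,"tz":-0.0105,"ax":0,"ay":0,"az":0}
  ]
}}

```text
t: 23.7
tool_pos: [0.5871, 0.016, 0.0858]
eef_rot: [0.972, 0.092, 0.215, -0.02]
wrist_force: [0.4, 0.2, 0.0]
width: -0.0002
```

```bash
python3 go.py c .041 -.13 .040 0
```

```text
t 23.7 tcp [0.5871 0.016  0.0858] cradle [ 0.0412 -0.13    0.0424] F [0.4 0.2 0. ] w -0.0002
shift [ 0.0009  0.0001 -0.0022] turn [ 0.0002 -0.      0.0002] abs [0.5879 0.0161 0.0836] rows 0.1 0.0
```

Call:
{"name": "drive_tool", "arguments": {
  "commands": [
    {"tx":0.0004,"ty":0.0001,"tz":-0.0009,"ax":0,"ay":0,"az":0},
    {"tx":0.0008,"ty":0.0002,"tz":-0.0018,"ax":0,"ay":0,"az":0},
    {"tx":0.0012,"ty":0.0002,"tz":-0.0027,"ax":0,"ay":0,"az":0},
    {"tx":0.0012,"ty":0.0002,"tz":-0.0027,"ax":0,"ay":0,"az":0}
  ]
}}

```text
t: 24.03
tool_pos: [0.5881, 0.0161, 0.085]
eef_rot: [0.972, 0.092, 0.216, -0.02]
wrist_force: [-11.9, -1.0, 10.4]
width: -0.0001
```

Call:
{"name": "drive_tool", "arguments": {
  "commands": [
    {"tx":0.0004,"ty":0.0001,"tz":-0.0009,"ax":0,"ay":0,"az":0},
    {"tx":0.0008,"ty":0.0002,"tz":-0.0018,"ax":0,"ay":0,"az":0},
    {"tx":0.0012,"ty":0.0002,"tz":-0.0027,"ax":0,"ay":0,"az":0},
    {"tx":0.0012,"ty":0.0002,"tz":-0.0027,"ax":0,"ay":0,"az":0}
  ]
}}

```text
t: 24.37
tool_pos: [0.5887, 0.0162, 0.0844]
eef_rot: [0.972, 0.093, 0.215, -0.02]
wrist_force: [-36.9, -3.1, 33.9]
width: 0.0
```

```bash
python3 go.py c .041 -.13 .12 0
```

```text
t 24.37 tcp [0.5887 0.0162 0.0844] cradle [ 0.042  -0.1301  0.0405] F [-36.9  -3.1  33.9] w 0.0
shift [-0.034  -0.0064  0.0717] turn [ 0.0008 -0.0009 -0.0009] abs [0.5547 0.0098 0.1561] rows 1.9 0.0
```

Hard stop at about 50 N with the tip at z≈30 mm, i.e. the bar at its closed height. Retreat clear.

Call:
{"name": "drive_tool", "arguments": {
  "commands": [
    {"tx":-0.006,"ty":-0.001,"tz":0.012,"ax":0,"ay":0,"az":0},
    {"tx":-0.02,"ty":-0.004,"tz":0.045,"ax":0,"ay":0,"az":0},
    {"tx":-0.045,"ty":-0.0065,"tz":0.09,"ax":0,"ay":0,"az":0},
    {"tx":-0.08,"ty":-0.02,"tz":0.11,"ax":0,"ay":0,"az":0},
    {"tx":-0.12,"ty":-0.05,"tz":0.12,"ax":0,"ay":0,"az":0},
    {"tx":-0.15,"ty":-0.08,"tz":0.13,"ax":0,"ay":0,"az":0},
    {"tx":-0.15,"ty":-0.12,"tz":0.13,"ax":0,"ay":0,"az":0},
    {"tx":-0.15,"ty":-0.16,"tz":0.13,"ax":0,"ay":0,"az":0}
  ]
}}

```text
t: 25.03
tool_pos: [0.439, -0.1335, 0.2135]
eef_rot: [0.971, 0.093, 0.218, -0.019]
wrist_force: [2.3, 0.1, 0.3]
width: 0.0003
```

Call:
{"name": "drive_tool", "arguments": {
  "commands": [
    {"tx":0,"ty":-0.04,"tz":0,"ax":0,"ay":0,"az":0},
    {"tx":0,"ty":-0.08,"tz":0,"ax":0,"ay":0,"az":0},
    {"tx":0,"ty":-0.12,"tz":0,"ax":0,"ay":0,"az":0},
    {"tx":0,"ty":-0.15,"tz":0,"ax":0,"ay":0,"az":0},
    {"tx":0,"ty":-0.15,"tz":0,"ax":0,"ay":0,"az":0},
    {"tx":0,"ty":-0.15,"tz":0,"ax":0,"ay":0,"az":0}
  ]
}}

```text
t: 25.53
tool_pos: [0.4397, -0.2841, 0.2103]
eef_rot: [0.972, 0.091, 0.215, -0.02]
wrist_force: [0.1, 1.0, -0.6]
width: 0.0001
```

```bash
python3 cam.py fin
python3 - <<'E'
from h import *
import go
F=go.F; z=np.load('pics/fin.npz')
for n in('t','s'):
    N='top' if n=='t' else 'side'; p=z[n].copy()
    for q,c in((0,(255,0,0)),):
        P=proj(N,c2w(F,[[.1-.06*np.cos(q),y,.025+.06*np.sin(q)] for y in(-.26,-.165,-.095,0)])); print(N,'bar q=0 ends, sleeve ends',P.round(1).tolist())
    P=proj(N,c2w(F,[[0,0,.012],[.08,0,.012],[.08,-.15,.012],[0,-.15,.012]])); print('row',P.round(1).tolist())
    z0=z[n][...,::-1]
    k=6; x0,y0,w,h=(250,150,66,70) if n=='t' else (285,145,66,70)
    im=cv2.resize(z0[y0:y0+h,x0:x0+w],None,fx=k,fy=k,interpolation=cv2.INTER_CUBIC)
    Q=((P+.5-[x0,y0])*k-.5).astype(int); cv2.polylines(im,[Q],True,(0,0,255),1)
    B=proj(N,c2w(F,[[.04,-.26,.025],[.04,0,.025]])); Q=((B+.5-[x0,y0])*k-.5).astype(int); cv2.line(im,tuple(map(int,Q[0])),tuple(map(int,Q[1])),(0,255,0),1)
    if n=='t': A=im
cv2.imwrite('pics/fin2.png',np.hstack([A,im]))
E
```

```text
top bar q=0 ends, sleeve ends [[360.4, 175.6], [323.7, 182.3], [296.7, 187.2], [260.0, 193.8]]
row [[263.8, 206.6], [257.0, 177.6], [315.0, 167.1], [320.3, 196.3]]
side bar q=0 ends, sleeve ends [[335.4, 222.2], [324.1, 198.8], [316.4, 183.0], [306.7, 163.0]]
row [[296.9, 172.3], [319.9, 159.2], [336.5, 191.1], [311.8, 205.0]]
```

View pics/fin2.png

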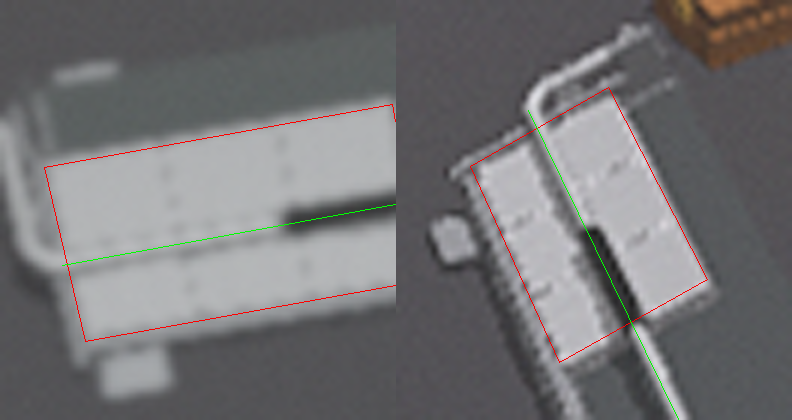

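The row fills the predicted outline at the left cheek with no visible gaps, and the bar lies on its predicted closed line in both views (12 pictures). Handing in.

```bash
python3 -c "
from bench import job_done,monitor
print(job_done(), monitor.get_state()['wrist_force'].round(1))"
```

```text
the job is handed in; nothing more can be done
the job is handed in; nothing more can be done
```

I put both bench blocks into the rack on the ledge and pushed the row of three against the left cheek until the push stopped at about 29 N. Then I swung the bail forward and down until it hit a hard stop at about 50 N. The job was handed in at roughly 26 s of the 72 s allowed, and the system gave no verdict.

- **Final check:** in both camera views the row fills the predicted outline at the left cheek with no visible gaps. The bar lies on its predicted closed line, and the fitted overlay agrees to about 1–2 mm. The robot stands well clear of the rack.
- **What failed:** one script that tried to measure the row's corners while the arm blocked the top camera gave useless numbers, so I judged seating from the pictures and contact forces instead.
- **Not measured:** I did not check the other bench items again with the camera at the end. No force reading suggested the arm touched any of them.

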